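Gather the cast jar lids from the curing bays and the mould

TASK

Gather the batch of cast jar lids for sealing: with the long rake, draw every lid out of the deep bays of the curing box (keep the gripper's fingers off a lid while it is inside), and lift every lid out of the open blue mould. Stand all of them in the wooden tray, knobs up, side by side and flat on its floor, and lay the rake back on its black mat the way it lay, grip and blade at the same ends, standing on its lower edge. Leave the other things on the bench alone.

Things in the scene. Friction and masses are not known exactly. Their poses are not given: they have to be found in the camera images.
- curing_box: fixed clear box, 216 wide, 186 deep, 120 mm high: three bays side by side, each 64 wide, 114 high, 180 mm deep inside, centre lines at y = -70, 0, +70 mm, open only at the mouth end and at the bottom (lids stand on the bench, no sill). Origin: on the bench, middle of the mouth plane; x points into the bays (back wall at x = 180), z up. At most one lid a bay, 85 to 105 mm in, too deep for a gripper
- tool_mat: fixed black rubber mat, 280 x 90 mm, 2 mm thick, the rake's place; x along its length. Its origin, on the bench, is where the middle of the rake's grip belongs, the blade towards +x. The mat spans x -45 to +235, y -45 to +45 mm
- rake: long rake, 200 g, on the mat, standing on its foot plate and blade's lower edge. Origin: underside, mid-grip; z up; x from grip to blade. Red grip 85 long (x), 30 wide (y), 58 mm high on a foot plate 85 x 50 x 6 mm (within that height); steel rod 10 mm thick, axis 46 mm up; upright blade 36 wide (y), 6 thick, 0 to 51 mm high, centred at x = 215 mm
- rake_blade (a point): middle of the lower edge of the rake's blade
- mould: fixed blue open mould, 200 x 72 x 30 mm, with three round cavities, 56 mm across and 14 deep, centred at x = -64, 0 and +64 mm. Origin: centre of its underside, z up. A lid in it stands on the cavity floor (16 mm up), its disc flush with the mould's top, only the knob showing
- tray: loose shallow wooden tray, 240 x 150 mm outside, rim 16 mm high, walls and floor 5 mm thick, 600 g. Origin: centre of its underside, x along its length, z up
- lid_a: cast concrete jar lid, 78 g: disc 52 mm in diameter and 14 mm thick with a round knob 20 mm in diameter and 18 mm high on top (32 mm in all). Origin: centre of its underside, z up through the knob. Starts in one of the curing box's bays; absent in some runs
- lid_b: cast concrete jar lid, 78 g: disc 52 mm in diameter and 14 mm thick with a round knob 20 mm in diameter and 18 mm high on top (32 mm in all). Origin: centre of its underside, z up through the knob. Starts in one of the curing box's bays; absent in some runs
- lid_c: cast concrete jar lid, 78 g: disc 52 mm in diameter and 14 mm thick with a round knob 20 mm in diameter and 18 mm high on top (32 mm in all). Origin: centre of its underside, z up through the knob. Starts in one of the curing box's bays; absent in some runs
- lid_d: cast concrete jar lid, 78 g: disc 52 mm in diameter and 14 mm thick with a round knob 20 mm in diameter and 18 mm high on top (32 mm in all). Origin: centre of its underside, z up through the knob. Starts in one of the mould's cavities; absent in some runs
- lid_e: cast concrete jar lid, 78 g: disc 52 mm in diameter and 14 mm thick with a round knob 20 mm in diameter and 18 mm high on top (32 mm in all). Origin: centre of its underside, z up through the knob. Starts in one of the mould's cavities; absent in some runs
- lid_f: cast concrete jar lid, 78 g: disc 52 mm in diameter and 14 mm thick with a round knob 20 mm in diameter and 18 mm high on top (32 mm in all). Origin: centre of its underside, z up through the knob. Starts in one of the mould's cavities; absent in some runs
- yogurt_cup: bystander: white cup, 72 mm across, 85 mm high; origin centre of its underside
- putty_knife: bystander: spatula-like putty knife, 200 mm, lying flat
- paint_brush: bystander: brush, 180 mm, lying flat
- sanding_block: bystander: cork block 70 x 45 x 25 mm; origin centre of its underside
- test_puck: bystander: terracotta disc 50 mm across, 20 mm high; origin centre of its underside
Mind the look-alikes: they are no part of the job. What is shaped like the lid_d but green or orange is not meant.

How it is judged:
On the way, in this order (a step that is already met when the one before it is completed fails the run):
1. the rake's blade is well inside the curing box (x of rake_blade in the frame of curing_box between 0.06 and 0.18 m and y of rake_blade in the frame of curing_box between -0.108 and 0.108 m and z of rake_blade in the frame of curing_box below 0.112 m), for 0.1 s.
2. no lid is left in the bays (x of each of lid_a, lid_b, lid_c in the frame of curing_box below -0.005 m), for 0.2 s.
At the end, for the whole second after the job is handed in: Every lid present stands upright (7 deg) and unstacked on the tray floor inside its rim, at rest; the rake stands upright (7 deg) at rest on its mat, grip within 60 mm along and 30 mm across of its place, in line within 17 deg, blade at the same end as at first (x of lid_a in the frame of tray between -0.1 and 0.1 m and y of lid_a in the frame of tray between -0.055 and 0.055 m and z of lid_a in the frame of tray between -0.002 and 0.011 m and angle between each of lid_a, lid_b, lid_c, lid_d, lid_e, lid_f, rake's own z axis and vertical below 0.12 rad and linear speed of each of lid_a, lid_b, lid_c, lid_d, lid_e, lid_f, rake below 0.03 m/s and x of lid_b in the frame of tray between -0.1 and 0.1 m and y of lid_b in the frame of tray between -0.055 and 0.055 m and z of lid_b in the frame of tray between -0.002 and 0.011 m and x of lid_c in the frame of tray between -0.1 and 0.1 m and y of lid_c in the frame of tray between -0.055 and 0.055 m and z of lid_c in the frame of tray between -0.002 and 0.011 m and x of lid_d in the frame of tray between -0.1 and 0.1 m and y of lid_d in the frame of tray between -0.055 and 0.055 m and z of lid_d in the frame of tray between -0.002 and 0.011 m and x of lid_e in the frame of tray between -0.1 and 0.1 m and y of lid_e in the frame of tray between -0.055 and 0.055 m and z of lid_e in the frame of tray between -0.002 and 0.011 m and x of lid_f in the frame of tray between -0.1 and 0.1 m and y of lid_f in the frame of tray between -0.055 and 0.055 m and z of lid_f in the frame of tray between -0.002 and 0.011 m and x of rake in the frame of tool_mat between -0.06 and 0.06 m and y of rake in the frame of tool_mat between -0.03 and 0.03 m and z of rake in the frame of tool_mat below 0.008 m and angle between the x axis of rake and the x axis of tool_mat, either way round below 0.3 rad and x of rake_blade in the frame of tool_mat above 0.1 m); the robot touches nothing.
It fails at once if the fingers touch a lid inside a bay of the curing box (((x of lid_a in the frame of curing_box between 0 and 0.2 m and y of lid_a in the frame of curing_box between -0.108 and 0.108 m) and contact force between the fingers and lid_a above 0.5 N) or ((x of lid_b in the frame of curing_box between 0 and 0.2 m and y of lid_b in the frame of curing_box between -0.108 and 0.108 m) and contact force between the fingers and lid_b above 0.5 N) or ((x of lid_c in the frame of curing_box between 0 and 0.2 m and y of lid_c in the frame of curing_box between -0.108 and 0.108 m) and contact force between the fingers and lid_c above 0.5 N)).
It fails at once if a bystander is moved by more than 40 mm (distance of any of yogurt_cup, putty_knife, paint_brush, sanding_block, test_puck from where it was at the start of the episode above 0.04 m).
Of lid_a, lid_b, lid_c only 2 to 3 are there at a start; the rules pass over those that are not, and their reading is None.
Of lid_d, lid_e, lid_f only 2 to 3 are there at a start; the rules pass over those that are not, and their reading is None.
At some moment in a run one of rake, tray may be knocked a few centimetres aside while the robot is not near it.
Once in a run the grip may slacken for a moment while it holds something.
It also fails if it takes over 210 s, if anything falls off the work surface, if the arm or the gripper's body presses on something with over 40 N, if the wrist force passes 120 N, or if a joint passes its speed limit or range.

ROBOT

A 7-joint arm with a two-finger parallel gripper is mounted at the origin on the work surface. World frame = base frame: x ahead of the robot, y to its left, z up, the work surface at z = 0. Lengths are in m, angles in rad, forces in N, time in s.
With the tool pointing down it reaches from about 0.4 to 0.85 m from the base axis. Payload 10.4 kg.
Tool frame: the origin (TCP) lies on the mounting face of the last link; the fingertips stand r.tips_ahead ahead of it and the grasp point (between the pads) lies 164 mm ahead of it (r.tips_ahead is the distance from the TCP to the fingertips, in m); z points along the fingers, y is the line along which they close (so a half turn about z gives the same grasp; the last joint's range is limited). The gripper opens to 87 mm and grips with 3 to 60 N. Pads are 19 mm wide; open, the fingers measure 117 mm over their backs; the gripper's body (75 mm by 190 mm) begins 51 mm behind the grasp point.
Start: joints at [-1.211, 0.332, -0.065, 1.46, 0.022, 1.35, -0.088], TCP at [0.233, 0.58, 0.405] pointing down, gripper open.
Joint ranges: [-2.6, 2.6], [-0.5, 2.12], [-1.47, 1.34], [0.16, 2.42], [-1.27, 4.41], [0.06, 2.06], [-2.6, 2.6]. Speed limits (rad/s): [2.22, 2.22, 2.79, 2.79, 3.14, 3.14, 3.14].

INTERFACE

Orientations are given as a unit quaternion [x, y, z, w].
In Python, from bench import telemetry, imaging, job, r gives the robot as it stands.
- The arm moves only by the tool move_arm, never from a script. Its argument "steps" is a list of rows, each an object of numbers: "dx", "dy", "dz": the shift along the tool's x, y, z in cm; "spin": the turn about the tool's z in rad. In form: [{"dx": .., "dy": .., "dz": .., "spin": ..}, ...]. A call has 1 to 12 rows; each row shifts and turns the commanded pose from where the row before left it, along the tool's axes as they then stand; what a row does not reach is not made up. A row lasts 1/10 s, in which the tool goes at most 50 mm and 8.59 degrees, less where a joint would pass 70% of its speed; a pose out of reach is approached as far as the arm can. A call with a gripper value outside its range is refused whole. "claw" is the finger opening in cm, from 0 to 8.7, set as the call begins (left out, the last holds). The fingers move at their own pace and stop on an object; "squeeze" is the grip in N (left out, the last holds). Time passes only in rows, so rows that do not move let the fingers close. It gives the time, the measured TCP pose, the force, the opening and the grip force at its end, in the units of the state.
- telemetry.read_state(): the state, without advancing time (a new reading comes with each control period).
- imaging.camera(name): name is "scene" or "top" or "wrist"; returns a dict with "img" (480x640x3 uint8, red, green, blue), "camera_matrix" (3x3 intrinsics, pixels), "R" (3x3) and "t" (3): a world point X has camera coordinates R X + t. Camera axes: x right, y down, z forward; pixel columns grow to the right and rows downward; lengths in m; the calibration is good to about 2 mm. A picture is of the moment at which its call begins. There is no depth.
- job.close_job(): hands the job in; it is judged then, once.
The state is a dict: "time": time; "joint_positions": joint angles; "joint_vel": joint speeds; "joint_torque": joint torques, N m; "ee_pos": TCP position; "eef_rot": TCP orientation; "ft_force": force on the tool from outside, world axes, zero at the start; "torque": the same for the moment, N m; "width": finger opening in m; "grip_force": force on a finger pad.
Only numpy, scipy, OpenCV 4.12 (cv2) and the standard library are available. Lean on these libraries where they do the work, as an engineer would, in place of code of your own. Each camera call takes 0.05 s, during which the arm holds its last target. There are 200 camera calls.

## Working session

There is one attempt and no reset: what is moved stays moved. The work goes in short steps, Python scripts to look and compute and a tool call to move; the robot and the scene stay as the last step left them, time stands still between calls to the robot, and variables do not carry over. Pictures are saved under pics/ and viewed, at most 14 in all, crops included, and the job is handed in when it is done.

Besides the shell and the picture viewer there is one more tool, called by a JSON object that holds its "name" and its "arguments", one argument or row to a line. move_arm: Moves the arm, as the interface text tells. Its arguments: {"type":"object","properties":{"steps":{"type":"array","items":{"type":"object","properties":{"dx":{"type":"number"},"dy":{"type":"number"},"dz":{"type":"number"},"spin":{"type":"number"}}}},"claw":{"type":"number"},"squeeze":{"type":"number"}},"required":["steps"]}

```bash
mkdir -p pics; ls
cat > h.py <<'E'
import numpy as np, cv2
from bench import telemetry, imaging, job, r
def snap(cam,fn=None):
    c=imaging.camera(cam)
    np.savez(f'{cam}.npz',img=c['img'],K=c['camera_matrix'],R=c['R'],t=c['t'])
    if fn: cv2.imwrite(f'pics/{fn}',c['img'][:,:,::-1])
    return c
def load(cam): return np.load(f'{cam}.npz')
def world(c,u,v,z):
    K=c['K'] if 'K' in c else c['camera_matrix']
    R=np.array(c['R']);t=np.array(c['t'])
    d=R.T@np.linalg.inv(K)@np.array([u,v,1.]); o=-R.T@t
    return o+d*(z-o[2])/d[2]
def proj(c,X):
    K=c['K'] if 'K' in c else c['camera_matrix']
    p=np.array(K)@(np.array(c['R'])@np.array(X)+np.array(c['t'])); return p[:2]/p[2]
E
python3 - <<'E'
from h import *
for n in ('top','scene'):
    c=snap(n,n+'0.png'); print(n,np.round(-np.array(c['R']).T@c['t'],3)); print(np.round(c['R'],3))
s=telemetry.read_state();print(s);print(r.tips_ahead)
E
```

```text
pics
top [ 0.368 -0.013  1.19 ]
[[-0.027 -0.999 -0.022]
 [-0.983  0.03  -0.183]
 [ 0.184  0.017 -0.983]]
scene [ 0.943 -0.566  0.946]
[[ 0.837  0.547  0.016]
 [ 0.447 -0.668 -0.595]
 [-0.314  0.506 -0.803]]
{'time': 0.1, 'joint_positions': array([-1.21060659,  0.33284223, -0.06470805,  1.46084786,  0.02160777,
        1.34991312, -0.08850204]), 'joint_vel': array([-2.41202893e-04, -1.20575325e-03, -4.75191433e-05, -2.27518348e-03,
        5.79794525e-04,  4.50543998e-04, -4.48447044e-04]), 'joint_torque': array([ 2.28659475e-03, -6.24542284e+01,  2.52284965e-02, -3.90718102e+01,
       -6.13775477e-02,  3.65936011e-02,  8.74356289e-06]), 'ee_pos': array([0.2333933 , 0.57966835, 0.40401693]), 'eef_rot': array([ 1.90215530e-01,  9.81742135e-01, -6.50688058e-04, -9.35423701e-05]), 'ft_force': array([ 0.33717755, -0.09886114,  0.67915515]), 'torque': array([-0.04200135,  0.04783795,  0.01090109]), 'grip_force': 0.0, 'width': 0.08706018002469579}
0.1822
```

View pics/top0.png

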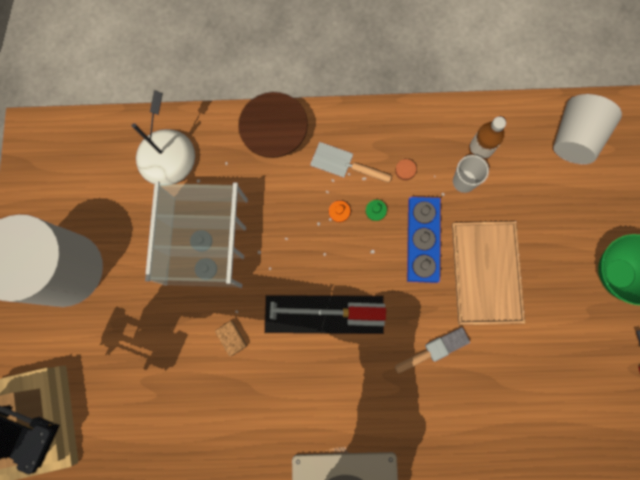

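View pics/scene0.png

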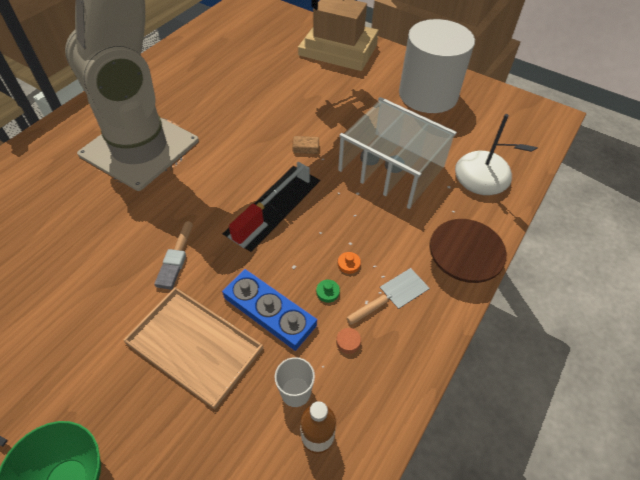

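The top view shows the box at left, with its mouth to the right at u≈235. Dark lids are in the middle bay (201,239) and the near bay (206,268); the far bay looks empty. Three grey lids are in the blue mould at (425,212), (424,239) and (424,266). Orange (340,211), green (376,210) and the terracotta puck (405,169) are look-alikes. Next I'll enlarge crops.

Run:
```python
from h import *
c=load('top');im=c['img'][:,:,::-1]
cv2.imwrite('pics/c1.png',cv2.resize(im[170:350,135:395],None,fx=3,fy=3,interpolation=cv2.INTER_CUBIC))
cv2.imwrite('pics/c2.png',cv2.resize(im[180:340,390:540],None,fx=3.7,fy=3.7,interpolation=cv2.INTER_CUBIC))
```

```text
(no output)
```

View pics/c1.png

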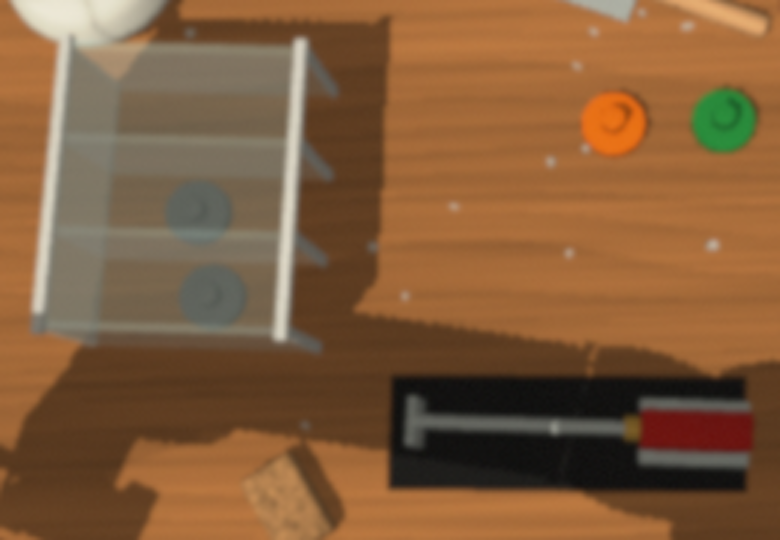

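View pics/c2.png

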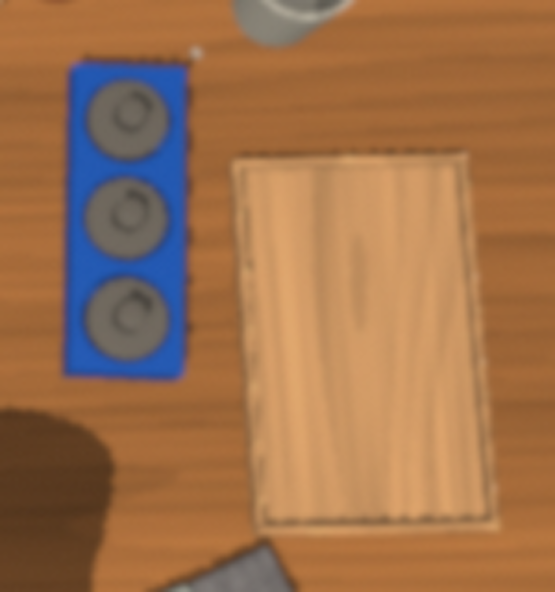

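The crop shows exactly two lids in the box, at (198,211) and (212,295); the far bay is empty. The rake's blade points toward the box (−u), with the grip at the right end of the mat. The mould holds three grey lids. The green and orange ones are excluded by colour.

Run:
```python
from h import *
c=load('top')
def a(l,pts,z,off,s):
    print(l,[np.round(world(c,off[0]+(u+.5)/s-.5,off[1]+(v+.5)/s-.5,z)[:2],4).tolist() for u,v in pts])
o1=((135,170),3);o2=((390,180),3.7)
a('boxfeet',[(335,93),(330,178),(325,263),(320,348)],0,*o1)
a('boxtop mouth',[(308,40),(288,342)],.12,*o1)
a('boxtop back',[(60,38),(34,330)],.12,*o1)
a('mat',[(391,377),(745,377),(745,489),(390,489)],.002,*o1)
a('grip',[(640,411),(752,411),(752,452),(640,452)],.058,*o1)
a('blade',[(407,395),(424,395),(424,447),(405,447)],.051,*o1)
a('lids in box top disc',[(198,211),(212,295)],.014,*o1)
a('mould',[(73,62),(188,64),(183,379),(64,376)],.03,*o2)
a('lid disc',[(127,119),(127,217),(127,318)],.03,*o2)
a('lid knob',[(134,112),(132,211),(133,311)],.048,*o2)
a('tray',[(233,159),(467,153),(497,527),(258,531)],.016,*o2)
a('orange/green',[(613,123),(724,120)],.014,*o1)
s=c['R'].T@[0,0,1];print(s)
```

```text
boxfeet [[0.7058, 0.2216], [0.6345, 0.2253], [0.5647, 0.2289], [0.4964, 0.2324]]
boxtop mouth [[0.7132, 0.2183], [0.4885, 0.2306]]
boxtop back [[0.721, 0.4041], [0.5025, 0.4143]]
mat [[0.4716, 0.1755], [0.4636, -0.1036], [0.377, -0.0998], [0.3844, 0.1763]]
grip [[0.436, -0.02], [0.4337, -0.1034], [0.4035, -0.1021], [0.4058, -0.019]]
blade [[0.4534, 0.1556], [0.453, 0.1427], [0.4142, 0.1429], [0.4145, 0.1572]]
lids in box top disc [[0.6077, 0.3284], [0.5395, 0.3157]]
mould [[0.695, -0.1747], [0.6912, -0.2484], [0.4882, -0.232], [0.4923, -0.1581]]
lid disc [[0.6561, -0.2071], [0.5922, -0.2033], [0.5276, -0.1995]]
lid knob [[0.656, -0.2088], [0.5924, -0.2037], [0.5294, -0.2006]]
tray [[0.6309, -0.276], [0.63, -0.426], [0.3922, -0.4224], [0.3937, -0.2749]]
orange/green [[0.6695, -0.0058], [0.6691, -0.095]]
[ 0.18398086  0.01685629 -0.98278528]
```

{"name": "move_arm", "arguments": {
  "steps": [
    {"spin":0.14},
    {"spin":0.14},
    {"spin":0.14},
    {"spin":0.14},
    {"spin":0.14},
    {"spin":0.14},
    {"spin":0.14},
    {"spin":0.14},
    {"spin":0.13},
    {}
  ],
  "claw": 8.7
}}

```text
$.steps[0]: bad value
```

{"name": "move_arm", "arguments": {
  "steps": [
    {"dx":-3.2,"dy":3.5},
    {"dx":-3.2,"dy":3.5},
    {"dx":-3.2,"dy":3.5},
    {"dx":-3.2,"dy":3.5},
    {"dx":-3.2,"dy":3.5},
    {"dx":-3.2,"dy":3.5},
    {"dx":-3.2,"dy":3.5},
    {"dx":-3.2,"dy":3.5},
    {},
    {}
  ]
}}

```text
$.steps[0]: bad value
```

```bash
cat > go.py <<'E'
# usage: go.py x y zgrasp yaw_deg : remaining tool-frame shift (cm) in the PRESENT axes, and spin
import sys
from h import *
from scipy.spatial.transform import Rotation as Ro
s=telemetry.read_state();R=Ro.from_quat(s['eef_rot']).as_matrix()
g=s['ee_pos']+R@[0,0,.164]
yaw=np.degrees(np.arctan2(R[1,0],R[0,0]))
print('t',round(s['time'],1),'grasp',np.round(g,4),'yaw',round(yaw,2),'tilt z',np.round(R[:,2],4),'w',round(s['width'],4),'gf',round(float(s['grip_force']),1),'ft',np.round(s['ft_force'],1),'q',np.round(s['joint_positions'],2))
if len(sys.argv)>3:
    T=np.array([float(v) for v in sys.argv[1:4]])
    print('shift cm',np.round(R.T@(T-g)*100,2))
    if len(sys.argv)>4: 
        d=(yaw-float(sys.argv[4])+180)%360-180; print('spin',round(np.radians(d),3), 'half',round(np.radians((d+90)%180-90),3))
E
python3 go.py .419 -.067 .2 86.2
```

```text
t 0.1 grasp [0.2333 0.5795 0.24  ] yaw 158.07 tilt z [-4.0e-04 -1.2e-03 -1.0e+00] w 0.0871 gf 0.0 ft [ 0.3 -0.1  0.7] q [-1.21  0.33 -0.06  1.46  0.02  1.35 -0.09]
shift cm [-41.37 -53.03   4.07]
spin 1.254 half 1.254
```

{"name": "move_arm", "arguments": {
  "steps": [
    {"dx":0,"dy":0,"dz":0,"spin":0.14},
    {"dx":0,"dy":0,"dz":0,"spin":0.14},
    {"dx":0,"dy":0,"dz":0,"spin":0.14},
    {"dx":0,"dy":0,"dz":0,"spin":0.14},
    {"dx":0,"dy":0,"dz":0,"spin":0.14},
    {"dx":0,"dy":0,"dz":0,"spin":0.14},
    {"dx":0,"dy":0,"dz":0,"spin":0.14},
    {"dx":0,"dy":0,"dz":0,"spin":0.14},
    {"dx":0,"dy":0,"dz":0,"spin":0.13},
    {"dx":0,"dy":0,"dz":0,"spin":0}
  ],
  "claw": 8.7
}}

```text
time: 1.1
ee_pos: [0.2333, 0.5797, 0.4043]
eef_rot: [0.729, 0.684, -0.0, 0.0]
ft_force: [-0.9, -0.5, -0.1]
width: 0.0867
grip_force: 0.0
```

{"name": "move_arm", "arguments": {
  "steps": [
    {"dx":-3.2,"dy":3.5,"dz":0,"spin":0},
    {"dx":-3.2,"dy":3.5,"dz":0,"spin":0},
    {"dx":-3.2,"dy":3.5,"dz":0,"spin":0},
    {"dx":-3.2,"dy":3.5,"dz":0,"spin":0},
    {"dx":-3.2,"dy":3.5,"dz":0,"spin":0},
    {"dx":-3.2,"dy":3.5,"dz":0,"spin":0},
    {"dx":-3.2,"dy":3.5,"dz":0,"spin":0},
    {"dx":-3.2,"dy":3.5,"dz":0,"spin":0},
    {"dx":0,"dy":0,"dz":0,"spin":0},
    {"dx":0,"dy":0,"dz":0,"spin":0}
  ]
}}

```text
time: 2.1
ee_pos: [0.4977, 0.3059, 0.4045]
eef_rot: [0.728, 0.685, -0.0, -0.0]
ft_force: [-0.1, 0.6, -0.0]
width: 0.087
grip_force: 0.0
```

```bash
python3 go.py .419 -.067 .2 86.2
```

```text
t 2.1 grasp [0.4976 0.3059 0.2405] yaw 86.49 tilt z [-3.e-04 -3.e-04 -1.e+00] w 0.087 gf 0.0 ft [-0.1  0.6 -0. ] q [-0.9   0.24  0.32  1.59 -0.08  1.32 -0.63]
shift cm [-37.7   -5.56   4.07]
spin 0.005 half 0.005
```

{"name": "move_arm", "arguments": {
  "steps": [
    {"dx":-4.7,"dy":-0.7,"dz":0.8,"spin":0},
    {"dx":-4.7,"dy":-0.7,"dz":0.8,"spin":0},
    {"dx":-4.7,"dy":-0.7,"dz":0.8,"spin":0},
    {"dx":-4.7,"dy":-0.7,"dz":0.8,"spin":0},
    {"dx":-4.7,"dy":-0.7,"dz":0.8,"spin":0},
    {"dx":-4.7,"dy":-0.7,"dz":0.8,"spin":0},
    {"dx":-4.7,"dy":-0.7,"dz":0.8,"spin":0},
    {"dx":-4.7,"dy":-0.7,"dz":0.8,"spin":0},
    {"dx":0,"dy":0,"dz":0,"spin":0},
    {"dx":0,"dy":0,"dz":0,"spin":0}
  ]
}}

```text
time: 3.1
ee_pos: [0.4177, -0.0644, 0.3408]
eef_rot: [0.728, 0.686, 0.0, -0.0]
ft_force: [0.1, 2.1, 0.2]
width: 0.0872
grip_force: 0.0
```

```bash
python3 go.py .419 -.067 .042 86.2
python3 - <<'E'
from h import *
c=snap('wrist','w1.png')
for n,X in dict(origin=(.4195,-.062,.058),gripfront=(.4223,-.0196,.058),blade=(.4338,.153,.051)).items(): print(n,np.round(proj(c,X),0))
E
```

```text
t 3.1 grasp [ 0.4177 -0.0643  0.1768] yaw 86.56 tilt z [ 3.e-04  9.e-04 -1.e+00] w 0.0872 gf 0.0 ft [0.1 2.1 0.2] q [-0.59 -0.12  0.6   2.07  0.07  1.17 -0.08]
shift cm [-0.28  0.14 13.48]
spin 0.006 half 0.006
origin [318. 230.]
gripfront [318. 174.]
blade [ 321. -106.]
```

View pics/w1.png

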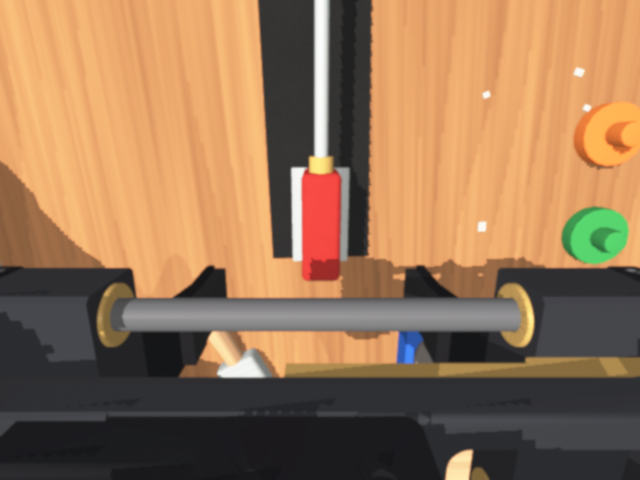

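The wrist view shows the grip centred at about (320,226), its front end at v≈172, matching the prediction. I'll descend and grasp.

{"name": "move_arm", "arguments": {
  "steps": [
    {"dx":-0.2,"dy":0.1,"dz":3,"spin":0},
    {"dx":0,"dy":0,"dz":3,"spin":0},
    {"dx":0,"dy":0,"dz":3,"spin":0},
    {"dx":0,"dy":0,"dz":2.5,"spin":0},
    {"dx":0,"dy":0,"dz":2,"spin":0},
    {"dx":0,"dy":0,"dz":0,"spin":0}
  ]
}}

```text
time: 3.75
ee_pos: [0.4181, -0.0651, 0.2037]
eef_rot: [0.727, 0.686, -0.002, -0.001]
ft_force: [0.6, -0.9, 0.4]
width: 0.0869
grip_force: 0.0
```

{"name": "move_arm", "arguments": {
  "steps": [
    {"dx":0,"dy":0,"dz":0,"spin":0},
    {"dx":0,"dy":0,"dz":0,"spin":0},
    {"dx":0,"dy":0,"dz":0,"spin":0},
    {"dx":0,"dy":0,"dz":0,"spin":0},
    {"dx":0,"dy":0,"dz":0,"spin":0},
    {"dx":0,"dy":0,"dz":0,"spin":0},
    {"dx":0,"dy":0,"dz":0,"spin":0},
    {"dx":0,"dy":0,"dz":0,"spin":0}
  ],
  "claw": 0,
  "squeeze": 60
}}

```text
time: 4.55
ee_pos: [0.4188, -0.067, 0.2058]
eef_rot: [0.729, 0.685, 0.0, 0.0]
ft_force: [0.7, -0.4, -0.4]
width: 0.0311
grip_force: 0.4
```

{"name": "move_arm", "arguments": {
  "steps": [
    {"dx":0,"dy":0,"dz":-1,"spin":0},
    {"dx":0,"dy":0,"dz":-2,"spin":0},
    {"dx":0,"dy":0,"dz":-2,"spin":0},
    {"dx":0,"dy":0,"dz":0,"spin":0},
    {"dx":0,"dy":0,"dz":0,"spin":0}
  ]
}}

```text
time: 5.05
ee_pos: [0.4186, -0.0669, 0.2559]
eef_rot: [0.729, 0.685, 0.001, -0.0]
ft_force: [-0.0, 0.2, -2.8]
width: 0.0297
grip_force: 60.0
```

```bash
python3 go.py
python3 - <<'E'
from h import *
c=snap('wrist')
cv2.imwrite('pics/w2.png',c['img'][:,:,::-1])
c=snap('top')
s=cv2.imwrite('pics/t2.png',cv2.resize(c['img'][170:350,135:395,::-1],None,fx=3,fy=3,interpolation=cv2.INTER_CUBIC))
E
```

```text
t 5.0 grasp [ 0.4188 -0.0668  0.0919] yaw 86.45 tilt z [ 7.e-04  7.e-04 -1.e+00] w 0.0297 gf 60.0 ft [-0.   0.2 -2.8] q [-0.59  0.02  0.66  2.17 -0.02  0.96  0.01]
```

View pics/t2.png

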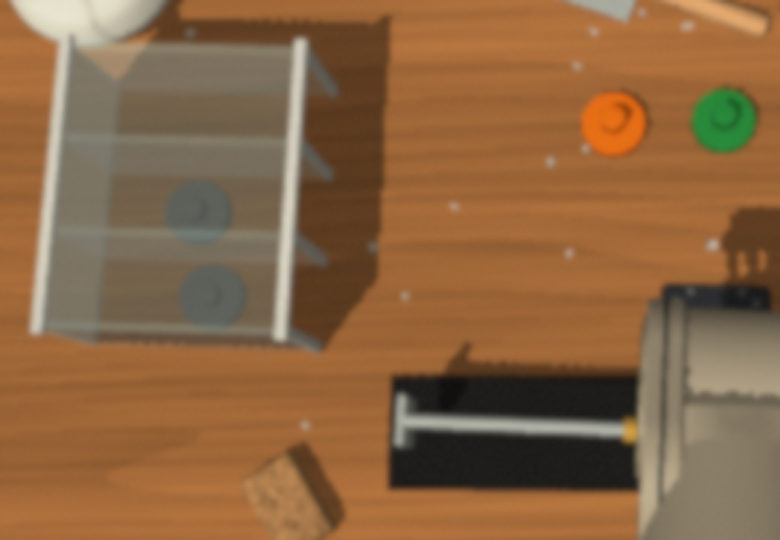

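Run:
```python
from h import *
c=load('top')
f=lambda X:np.round((proj(c,X)-[135,170]+.5)*3-.5,1)
# rake dir yaw 86.45, origin = grasp + .005
d=np.array([np.cos(np.radians(86.2)),np.sin(np.radians(86.2))])
o=np.array([.4188,-.0668])+.005*d
n=np.array([d[1],-d[0]])
for z in(.103,.09,.075):
  print(z,[f((*(o+d*.215+n*k),z)).tolist() for k in(-.018,0,.018)])
for z in (.108,.1): print('ferrule',f((*(o+d*.0425),z)))
```

```text
0.103 [[398.7, 443.0], [400.3, 417.7], [401.9, 392.6]]
0.09 [[401.5, 443.7], [403.0, 418.7], [404.6, 393.9]]
0.075 [[404.6, 444.5], [406.1, 419.8], [407.7, 395.4]]
ferrule [640.1 426.7]
ferrule [640.1 427.2]
```

```bash
python3 go.py .519 -.029 .085; python3 go.py .528 .1456 .085|tail -1
```

```text
t 5.2 grasp [ 0.4181 -0.0669  0.0911] yaw 86.45 tilt z [-0.0011 -0.     -1.    ] w 0.0297 gf 60.0 ft [ 0.1 -0.  -1.7] q [-0.59  0.02  0.66  2.17 -0.02  0.96  0.01]
shift cm [4.4  9.83 0.6 ]
shift cm [21.89  9.65  0.6 ]
```

{"name": "move_arm", "arguments": {
  "steps": [
    {"dx":0.7,"dy":1.6,"dz":0.1,"spin":0},
    {"dx":0.7,"dy":1.6,"dz":0.1,"spin":0},
    {"dx":0.7,"dy":1.6,"dz":0.1,"spin":0},
    {"dx":0.7,"dy":1.6,"dz":0.1,"spin":0},
    {"dx":0.8,"dy":1.7,"dz":0.1,"spin":0},
    {"dx":0.8,"dy":1.7,"dz":0.1,"spin":-0.003},
    {"dx":0,"dy":0,"dz":0,"spin":0},
    {"dx":0,"dy":0,"dz":0,"spin":0}
  ]
}}

```text
time: 5.95
ee_pos: [0.5188, -0.0293, 0.2486]
eef_rot: [0.728, 0.686, -0.001, -0.0]
ft_force: [-1.6, -0.3, -1.9]
width: 0.0295
grip_force: 60.0
```

```bash
python3 go.py .528 .1456 .085
python3 - <<'E'
from h import *
c=snap('top')
cv2.imwrite('pics/t3.png',cv2.resize(c['img'][170:350,135:395,::-1],None,fx=3,fy=3,interpolation=cv2.INTER_CUBIC))
f=lambda X:np.round((proj(c,X)-[135,170]+.5)*3-.5,1)
for k in(-.018,.018): print(f((.531+k,.1904,.096)))
E
```

```text
t 6.0 grasp [ 0.5184 -0.0295  0.0846] yaw 86.61 tilt z [-0.0023 -0.0011 -1.    ] w 0.0295 gf 60.0 ft [-1.6 -0.3 -1.9] q [-0.58  0.29  0.62  1.94 -0.2   0.98  0.08]
shift cm [17.53 -0.07 -0.06]
[350.3 310.5]
[350.5 262.1]
```

View pics/t3.png

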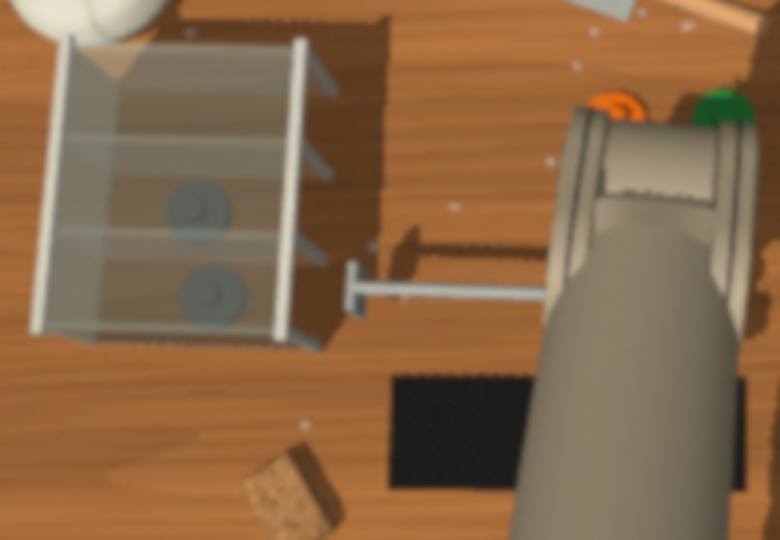

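The blade sits at (352, 262–312), as predicted and centred on the near bay. I'll drive it in.

{"name": "move_arm", "arguments": {
  "steps": [
    {"dx":2,"dy":-0.01,"dz":0,"spin":0},
    {"dx":2,"dy":-0.01,"dz":0,"spin":0},
    {"dx":2,"dy":-0.01,"dz":0,"spin":0},
    {"dx":2,"dy":-0.01,"dz":0,"spin":0},
    {"dx":2,"dy":-0.01,"dz":0,"spin":0},
    {"dx":2,"dy":-0.01,"dz":0,"spin":0},
    {"dx":2,"dy":-0.01,"dz":0,"spin":0},
    {"dx":2,"dy":0,"dz":0,"spin":0},
    {"dx":1.7,"dy":0,"dz":0,"spin":0},
    {"dx":0,"dy":0,"dz":0,"spin":0},
    {"dx":0,"dy":0,"dz":0,"spin":0}
  ]
}}

```text
time: 7.1
ee_pos: [0.5288, 0.1471, 0.2496]
eef_rot: [0.728, 0.686, -0.0, 0.0]
ft_force: [-0.9, -1.4, -2.3]
width: 0.0297
grip_force: 60.0
```

```bash
python3 go.py .528 .1456 .043
python3 - <<'E'
from h import *
c=snap('top')
cv2.imwrite('pics/t4.png',cv2.resize(c['img'][170:350,135:395,::-1],None,fx=3,fy=3,interpolation=cv2.INTER_CUBIC))
E
```

```text
t 7.1 grasp [0.5287 0.147  0.0856] yaw 86.62 tilt z [-4.e-04 -5.e-04 -1.e+00] w 0.0297 gf 60.0 ft [-0.9 -1.4 -2.3] q [-0.81  0.34  0.53  1.86 -0.2   1.   -0.25]
shift cm [-0.14 -0.06  4.26]
```

View pics/t4.png

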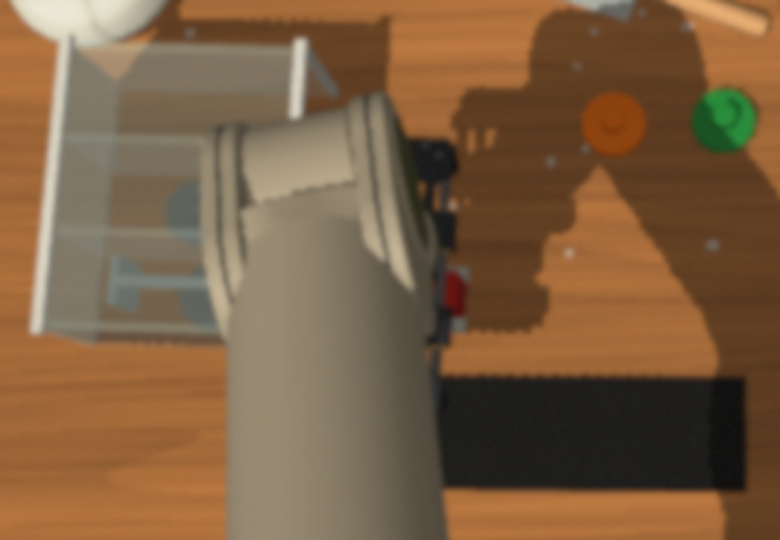

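Seen through the roof, the blade is behind the near lid: blade at u≈115–130, lid at u≥180. I'll lower it and pull.

{"name": "move_arm", "arguments": {
  "steps": [
    {"dx":0,"dy":0,"dz":1.2,"spin":0},
    {"dx":0,"dy":0,"dz":1.2,"spin":0},
    {"dx":0,"dy":0,"dz":1.2,"spin":0},
    {"dx":0,"dy":0,"dz":0.6,"spin":0},
    {"dx":0,"dy":0,"dz":0,"spin":0},
    {"dx":0,"dy":0,"dz":0,"spin":0},
    {"dx":-0.7,"dy":0,"dz":0,"spin":0},
    {"dx":-0.7,"dy":0,"dz":0,"spin":0},
    {"dx":-0.7,"dy":0,"dz":0,"spin":0},
    {"dx":-0.7,"dy":0,"dz":0,"spin":0}
  ]
}}

```text
time: 8.15
ee_pos: [0.5274, 0.1188, 0.208]
eef_rot: [0.728, 0.686, 0.0, 0.0]
ft_force: [-0.3, 1.0, -3.1]
width: 0.0294
grip_force: 60.0
```

{"name": "move_arm", "arguments": {
  "steps": [
    {"dx":-1.2,"dy":0.01,"dz":0,"spin":0},
    {"dx":-1.2,"dy":0.01,"dz":0,"spin":0},
    {"dx":-1.2,"dy":0.01,"dz":0,"spin":0},
    {"dx":-1.2,"dy":0.01,"dz":0,"spin":0},
    {"dx":-1.2,"dy":0.01,"dz":0,"spin":0},
    {"dx":-1.2,"dy":0.01,"dz":0,"spin":0},
    {"dx":-1.2,"dy":0.01,"dz":0,"spin":0},
    {"dx":-1.2,"dy":0.01,"dz":0,"spin":0},
    {"dx":-1.2,"dy":0.01,"dz":0,"spin":0},
    {"dx":-1.2,"dy":0.01,"dz":0,"spin":0},
    {"dx":-1.2,"dy":0.01,"dz":0,"spin":0},
    {"dx":-1.2,"dy":0.01,"dz":0,"spin":0}
  ]
}}

```text
time: 9.35
ee_pos: [0.52, -0.0251, 0.2077]
eef_rot: [0.728, 0.686, 0.0, -0.0]
ft_force: [-0.2, 0.4, -2.1]
width: 0.0295
grip_force: 60.0
```

```bash
python3 go.py .517 -.07 .043
python3 - <<'E'
from h import *
c=snap('top')
cv2.imwrite('pics/t5.png',cv2.resize(c['img'][170:350,135:395,::-1],None,fx=3,fy=3,interpolation=cv2.INTER_CUBIC))
E
```

```text
t 9.3 grasp [ 0.52   -0.0251  0.0437] yaw 86.62 tilt z [ 0.e+00  1.e-04 -1.e+00] w 0.0295 gf 60.0 ft [-0.2  0.4 -2.1] q [-0.54  0.35  0.58  1.96 -0.24  0.89  0.11]
shift cm [-4.5  -0.04  0.07]
```

View pics/t5.png

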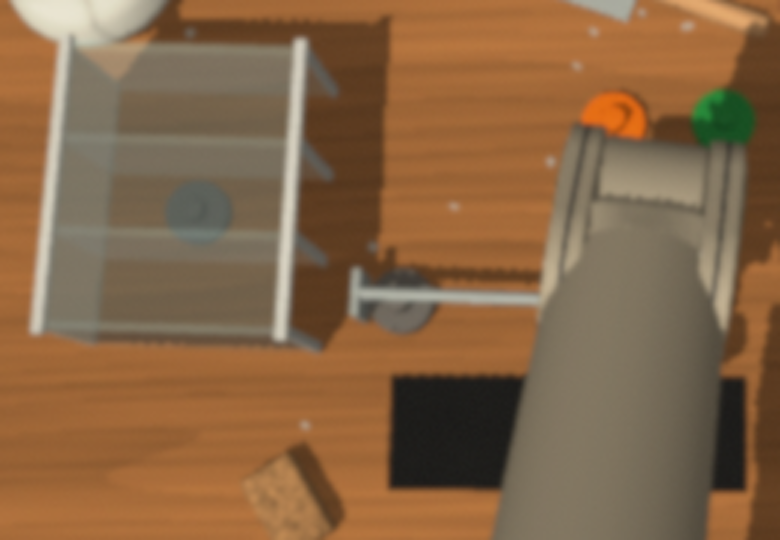

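The lid is out, at about (402,300). I'll pull a little farther, lift, and move to the middle bay.

{"name": "move_arm", "arguments": {
  "steps": [
    {"dx":-1.0,"dy":0,"dz":0,"spin":0},
    {"dx":-1.0,"dy":0,"dz":0,"spin":0},
    {"dx":-1.0,"dy":0,"dz":0,"spin":0},
    {"dx":-1.0,"dy":0,"dz":0,"spin":0},
    {"dx":0,"dy":0,"dz":0,"spin":0},
    {"dx":0.4,"dy":0,"dz":0,"spin":0},
    {"dx":0,"dy":0,"dz":-1.4,"spin":0},
    {"dx":0,"dy":0,"dz":-1.4,"spin":0},
    {"dx":0,"dy":0,"dz":-1.3,"spin":0},
    {"dx":0,"dy":0,"dz":0,"spin":0},
    {"dx":0,"dy":0,"dz":0,"spin":0}
  ]
}}

```text
time: 10.5
ee_pos: [0.5181, -0.0599, 0.2493]
eef_rot: [0.728, 0.686, 0.001, 0.0]
ft_force: [0.9, 0.5, -2.3]
width: 0.0297
grip_force: 60.0
```

```bash
python3 go.py .592 -.033 .085;python3 go.py .6005 .153 .085|tail -1
```

```text
t 10.5 grasp [ 0.5183 -0.0598  0.0853] yaw 86.64 tilt z [ 1.3e-03  6.0e-04 -1.0e+00] w 0.0297 gf 60.0 ft [ 0.9  0.5 -2.3] q [-0.52  0.29  0.62  1.94 -0.2   0.98  0.14]
shift cm [3.1  7.2  0.04]
shift cm [21.72  6.96  0.05]
```

{"name": "move_arm", "arguments": {
  "steps": [
    {"dx":0.5,"dy":1.2,"dz":0,"spin":0},
    {"dx":0.5,"dy":1.2,"dz":0,"spin":0},
    {"dx":0.5,"dy":1.2,"dz":0,"spin":0},
    {"dx":0.5,"dy":1.2,"dz":0,"spin":0},
    {"dx":0.5,"dy":1.2,"dz":0,"spin":0},
    {"dx":0.6,"dy":1.2,"dz":0,"spin":0},
    {"dx":0,"dy":0,"dz":0,"spin":0},
    {"dx":0,"dy":0,"dz":0,"spin":0}
  ]
}}

```text
time: 11.3
ee_pos: [0.5916, -0.0333, 0.2479]
eef_rot: [0.728, 0.686, -0.001, -0.0]
ft_force: [0.6, -0.6, -2.3]
width: 0.0294
grip_force: 60.0
```

```bash
python3 go.py .6013 .154 .085
python3 - <<'E'
from h import *
c=snap('top')
cv2.imwrite('pics/t6.png',cv2.resize(c['img'][170:350,135:395,::-1],None,fx=3,fy=3,interpolation=cv2.INTER_CUBIC))
E
```

```text
t 11.3 grasp [ 0.5914 -0.0334  0.0839] yaw 86.63 tilt z [-1.3e-03 -5.0e-04 -1.0e+00] w 0.0294 gf 60.0 ft [ 0.6 -0.6 -2.3] q [-0.49  0.44  0.58  1.75 -0.28  1.03  0.14]
shift cm [18.76 -0.11 -0.12]
```

View pics/t6.png

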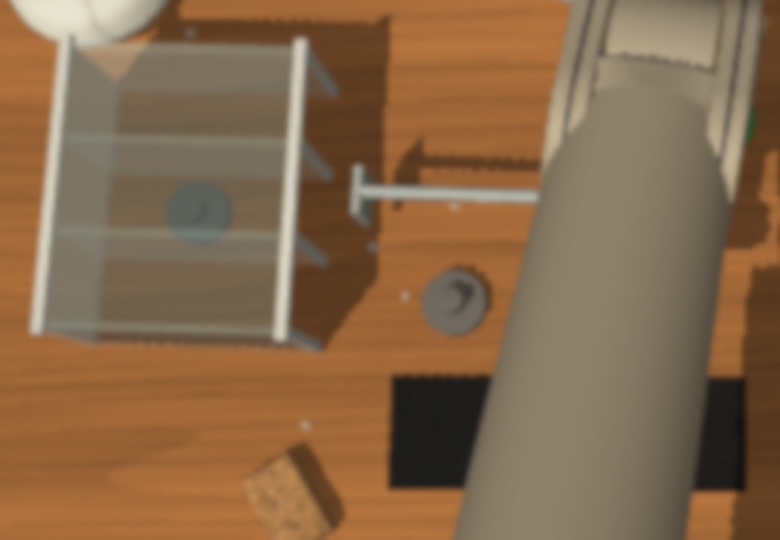

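The blade is aligned with the middle bay, (356, 165–217), and the first lid stands at (455,301). I'll drive in, lower and pull.

{"name": "move_arm", "arguments": {
  "steps": [
    {"dx":2,"dy":-0.01,"dz":0,"spin":0},
    {"dx":2,"dy":-0.01,"dz":0,"spin":0},
    {"dx":2,"dy":-0.01,"dz":0,"spin":0},
    {"dx":2,"dy":-0.01,"dz":0,"spin":0},
    {"dx":2,"dy":-0.01,"dz":0,"spin":0},
    {"dx":2,"dy":-0.01,"dz":0,"spin":0},
    {"dx":2,"dy":-0.01,"dz":0,"spin":0},
    {"dx":2,"dy":-0.01,"dz":0,"spin":0},
    {"dx":2,"dy":-0.01,"dz":0,"spin":0},
    {"dx":0.7,"dy":0,"dz":0,"spin":0},
    {"dx":0,"dy":0,"dz":0,"spin":0},
    {"dx":0,"dy":0,"dz":0,"spin":0}
  ]
}}

```text
time: 12.55
ee_pos: [0.6017, 0.152, 0.2487]
eef_rot: [0.728, 0.686, -0.0, 0.0]
ft_force: [0.6, -0.2, -1.4]
width: 0.0293
grip_force: 60.0
```

```bash
python3 go.py .6013 .154 .0435
python3 - <<'E'
from h import *
c=snap('top')
cv2.imwrite('pics/t7.png',cv2.resize(c['img'][170:350,135:395,::-1],None,fx=3,fy=3,interpolation=cv2.INTER_CUBIC))
E
```

```text
t 12.6 grasp [0.6017 0.1519 0.0847] yaw 86.55 tilt z [-2.e-04 -7.e-04 -1.e+00] w 0.0293 gf 60.0 ft [ 0.6 -0.2 -1.4] q [-0.73  0.49  0.53  1.67 -0.28  1.06 -0.18]
shift cm [ 0.21 -0.05  4.12]
```

View pics/t7.png

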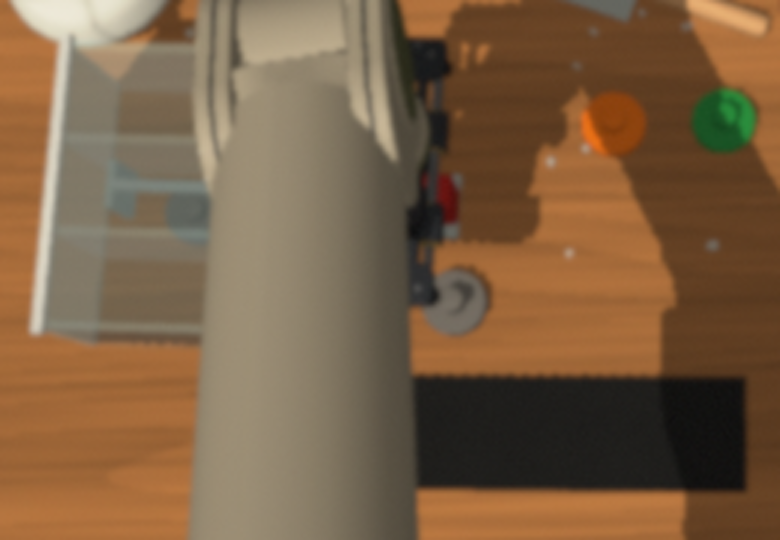

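{"name": "move_arm", "arguments": {
  "steps": [
    {"dx":0,"dy":0,"dz":1.2,"spin":0},
    {"dx":0,"dy":0,"dz":1.2,"spin":0},
    {"dx":0,"dy":0,"dz":1.2,"spin":0},
    {"dx":0,"dy":0,"dz":0.5,"spin":0},
    {"dx":0,"dy":0,"dz":0,"spin":0},
    {"dx":0,"dy":0,"dz":0,"spin":0},
    {"dx":-0.8,"dy":0,"dz":0,"spin":0},
    {"dx":-0.8,"dy":0,"dz":0,"spin":0},
    {"dx":-1.2,"dy":0.01,"dz":0,"spin":0},
    {"dx":-1.2,"dy":0.01,"dz":0,"spin":0},
    {"dx":-1.2,"dy":0.01,"dz":0,"spin":0},
    {"dx":-1.2,"dy":0.01,"dz":0,"spin":0}
  ]
}}

```text
time: 13.8
ee_pos: [0.5983, 0.0881, 0.2079]
eef_rot: [0.728, 0.686, 0.0, 0.0]
ft_force: [0.5, 1.5, -2.0]
width: 0.0294
grip_force: 60.0
```

{"name": "move_arm", "arguments": {
  "steps": [
    {"dx":-1.4,"dy":0.01,"dz":0,"spin":0},
    {"dx":-1.4,"dy":0.01,"dz":0,"spin":0},
    {"dx":-1.4,"dy":0.01,"dz":0,"spin":0},
    {"dx":-1.4,"dy":0.01,"dz":0,"spin":0},
    {"dx":-1.4,"dy":0.01,"dz":0,"spin":0},
    {"dx":-1.4,"dy":0.01,"dz":0,"spin":0},
    {"dx":-1.4,"dy":0.01,"dz":0,"spin":0},
    {"dx":-1.4,"dy":0.01,"dz":0,"spin":0},
    {"dx":-1.4,"dy":0.01,"dz":0,"spin":0},
    {"dx":-1.4,"dy":0.01,"dz":0,"spin":0},
    {"dx":-1.4,"dy":0,"dz":0,"spin":0},
    {"dx":0,"dy":0,"dz":0,"spin":0}
  ]
}}

```text
time: 15.0
ee_pos: [0.5899, -0.0673, 0.2078]
eef_rot: [0.729, 0.685, -0.0, 0.0]
ft_force: [-0.5, -0.2, -2.2]
width: 0.0294
grip_force: 60.0
```

{"name": "move_arm", "arguments": {
  "steps": [
    {"dx":0.5,"dy":0,"dz":0,"spin":0},
    {"dx":0,"dy":0,"dz":-1.4,"spin":0},
    {"dx":0,"dy":0,"dz":-1.4,"spin":0},
    {"dx":0,"dy":0,"dz":-1.3,"spin":0},
    {"dx":0,"dy":0,"dz":-1.3,"spin":0},
    {"dx":0,"dy":0,"dz":0,"spin":0},
    {"dx":0,"dy":0,"dz":0,"spin":0}
  ]
}}

```text
time: 15.7
ee_pos: [0.5906, -0.0592, 0.2621]
eef_rot: [0.728, 0.686, 0.0, 0.0]
ft_force: [-0.6, 0.0, -2.1]
width: 0.0296
grip_force: 60.0
```

```bash
python3 go.py .4187 -.060 .095
python3 - <<'E'
from h import *
c=snap('top')
cv2.imwrite('pics/t8.png',cv2.resize(c['img'][150:350,135:535,::-1],None,fx=2,fy=2,interpolation=cv2.INTER_CUBIC))
E
```

```text
t 15.7 grasp [ 0.5908 -0.0592  0.0981] yaw 86.63 tilt z [ 8.e-04  4.e-04 -1.e+00] w 0.0296 gf 60.0 ft [-0.6  0.  -2.1] q [-0.45  0.43  0.59  1.74 -0.27  1.06  0.17]
shift cm [ -1.09 -17.17   0.3 ]
```

View pics/t8.png

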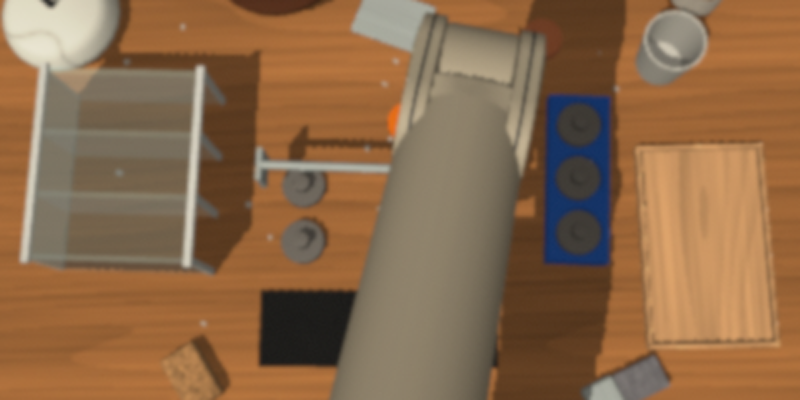

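Both lids are clear of the box, at (304,183) and (303,240), and the bays are empty. Now the rake goes back.

{"name": "move_arm", "arguments": {
  "steps": [
    {"dx":-0.1,"dy":-2.1,"dz":0,"spin":0},
    {"dx":-0.1,"dy":-2.1,"dz":0,"spin":0},
    {"dx":-0.1,"dy":-2.1,"dz":0,"spin":0},
    {"dx":-0.2,"dy":-2.1,"dz":0,"spin":0},
    {"dx":-0.2,"dy":-2.1,"dz":0,"spin":0},
    {"dx":-0.2,"dy":-2.1,"dz":0,"spin":0},
    {"dx":-0.2,"dy":-2.1,"dz":0,"spin":0},
    {"dx":-0.1,"dy":-2.2,"dz":0,"spin":-0.02},
    {"dx":0,"dy":0,"dz":0,"spin":0},
    {"dx":0,"dy":0,"dz":0,"spin":0}
  ]
}}

```text
time: 16.75
ee_pos: [0.4211, -0.0613, 0.2617]
eef_rot: [0.721, 0.693, 0.0, -0.0]
ft_force: [-0.1, 0.5, -2.0]
width: 0.0295
grip_force: 60.0
```

```bash
python3 go.py .4212 -.0617 .0425
```

```text
t 16.8 grasp [ 0.4212 -0.0612  0.0977] yaw 87.76 tilt z [ 3.e-04  7.e-04 -1.e+00] w 0.0295 gf 60.0 ft [-0.1  0.5 -2. ] q [-0.58  0.02  0.63  2.16 -0.01  0.97  0.02]
shift cm [-0.06 -0.    5.51]
```

{"name": "move_arm", "arguments": {
  "steps": [
    {"dx":0,"dy":0,"dz":1.5,"spin":0},
    {"dx":0,"dy":0,"dz":1.5,"spin":0},
    {"dx":0,"dy":0,"dz":1.2,"spin":0},
    {"dx":0,"dy":0,"dz":0.8,"spin":0},
    {"dx":0,"dy":0,"dz":0.5,"spin":0},
    {"dx":0,"dy":0,"dz":0,"spin":0},
    {"dx":0,"dy":0,"dz":0,"spin":0}
  ]
}}

```text
time: 17.45
ee_pos: [0.4214, -0.0614, 0.2069]
eef_rot: [0.721, 0.693, 0.0, 0.0]
ft_force: [0.4, 0.1, -2.2]
width: 0.0296
grip_force: 60.0
```

{"name": "move_arm", "arguments": {
  "steps": [
    {"dx":0,"dy":0,"dz":0,"spin":0},
    {"dx":0,"dy":0,"dz":0,"spin":0},
    {"dx":0,"dy":0,"dz":0,"spin":0},
    {"dx":0,"dy":0,"dz":0,"spin":0},
    {"dx":0,"dy":0,"dz":0,"spin":0},
    {"dx":0,"dy":0,"dz":-2,"spin":0},
    {"dx":0,"dy":0,"dz":-3,"spin":0},
    {"dx":0,"dy":0,"dz":-4,"spin":0},
    {"dx":0,"dy":0,"dz":-4,"spin":0},
    {"dx":0,"dy":0,"dz":-1,"spin":0},
    {"dx":0,"dy":0,"dz":0,"spin":0}
  ],
  "claw": 8.7
}}

```text
time: 18.55
ee_pos: [0.4216, -0.0614, 0.348]
eef_rot: [0.721, 0.693, 0.002, 0.001]
ft_force: [0.2, 0.1, -0.8]
width: 0.087
grip_force: 0.0
```

```bash
cat > blobs.py <<'E'
import sys
from h import *
c=snap('top');im=c['img'];h=cv2.cvtColor(im,cv2.COLOR_RGB2HSV)
# grey lids: low saturation, mid value
m=((h[...,1]<70)&(h[...,2]>45)&(h[...,2]<150)).astype(np.uint8)
m=cv2.morphologyEx(m,cv2.MORPH_CLOSE,np.ones((5,5),np.uint8))
n,l,s,ce=cv2.connectedComponentsWithStats(m)
for i in range(1,n):
    if 200<s[i,4]<900 and s[i,2]<34 and s[i,3]<34:
        print('grey',np.round(ce[i],1),s[i],'z.014',np.round(world(c,*ce[i],.014)[:2],4))
m=(((h[...,0]<6)|(h[...,0]>174))&(h[...,1]>180)&(h[...,2]>60)).astype(np.uint8)
n,l,s,ce=cv2.connectedComponentsWithStats(m)
for i in range(1,n):
    if s[i,4]>100: print('red',np.round(ce[i],1),s[i],np.round(world(c,*ce[i],.058)[:2],4))
E
python3 go.py; python3 blobs.py
```

```text
t 18.6 grasp [ 0.4221 -0.0612  0.184 ] yaw 87.78 tilt z [ 0.0033  0.0013 -1.    ] w 0.087 gf 0.0 ft [ 0.2  0.1 -0.8] q [-0.61 -0.12  0.61  2.06  0.07  1.18 -0.06]
grey [424.1 210.4] [414 197  24  26 400] z.014 [ 0.6636 -0.2104]
grey [423.6 238.6] [413 228  22  22 359] z.014 [ 0.5946 -0.205 ]
grey [286.7 242.4] [277 233  20  20 315] z.014 [0.5955 0.1215]
grey [286.2 270.4] [276 261  21  20 322] z.014 [0.528  0.1231]
```

The lids out of the box are at about (.528,.122) and (.5955,.121). I'll pick each by its knob, with the fingertips just above the disc.

```bash
python3 go.py .527 .122 .13
```

```text
t 18.6 grasp [ 0.4213 -0.0612  0.1825] yaw 87.78 tilt z [ 7.e-04  7.e-04 -1.e+00] w 0.0871 gf 0.0 ft [-0.6 -0.5 -0.2] q [-0.61 -0.12  0.61  2.06  0.07  1.18 -0.06]
shift cm [18.71  9.85  5.27]
```

{"name": "move_arm", "arguments": {
  "steps": [
    {"dx":2.7,"dy":1.4,"dz":0,"spin":0},
    {"dx":2.7,"dy":1.4,"dz":0,"spin":0},
    {"dx":2.7,"dy":1.4,"dz":0.5,"spin":0},
    {"dx":2.7,"dy":1.4,"dz":1,"spin":0},
    {"dx":2.7,"dy":1.4,"dz":1.2,"spin":0},
    {"dx":2.7,"dy":1.4,"dz":1.3,"spin":0},
    {"dx":2.5,"dy":1.4,"dz":1.3,"spin":0},
    {"dx":0,"dy":0,"dz":0,"spin":0},
    {"dx":0,"dy":0,"dz":0,"spin":0}
  ],
  "claw": 5
}}

```text
time: 19.5
ee_pos: [0.5259, 0.1216, 0.2914]
eef_rot: [0.721, 0.693, -0.002, -0.0]
ft_force: [0.1, 0.2, 0.4]
width: 0.0502
grip_force: 0.0
```

```bash
cat > wl.py <<'E'
# wrist: grey circular discs; arg disc-top height. prints world centre
import sys
from h import *
zt=float(sys.argv[1]); c=snap('wrist'); im=c['img'].copy()
h=cv2.cvtColor(im,cv2.COLOR_RGB2HSV)
m=((h[...,1]<75)&(h[...,2]>40)&(h[...,2]<200)).astype(np.uint8)*255
g=cv2.medianBlur(cv2.cvtColor(im,cv2.COLOR_RGB2GRAY),5)
f=c['camera_matrix'][0][0]; dist=(-np.array(c['R']).T@c['t'])[2]-zt
rp=f*.026/dist; print('expected r px',round(rp,1))
ci=cv2.HoughCircles(g,cv2.HOUGH_GRADIENT,1.5,rp,param1=80,param2=25,minRadius=int(rp*.85),maxRadius=int(rp*1.2))
for u,v,q in (ci[0] if ci is not None else [])[:6]:
    mm=np.zeros_like(m);cv2.circle(mm,(int(u),int(v)),int(q*.9),255,-1)
    print(np.round([u,v,q]),'grey frac',round(float((m[mm>0]>0).mean()),2),np.round(world(c,u,v,zt)[:2],4))
E
python3 go.py; python3 wl.py .014; python3 blobs.py
```

```text
t 19.5 grasp [0.5253 0.1212 0.1274] yaw 87.79 tilt z [-0.0034 -0.0025 -1.    ] w 0.0502 gf 0.0 ft [0.1 0.2 0.4] q [-0.74  0.26  0.49  1.85 -0.13  1.08 -0.24]
expected r px 36.0
[413. 229.  34.] grey frac 1.0 [0.5977 0.1228]
[322. 230.  33.] grey frac 1.0 [0.5295 0.1242]
[80. 35. 40.] grey frac 0.0 [0.3764 0.2615]
[223. 310.  42.] grey frac 0.69 [0.4486 0.0618]
[409. 323.  42.] grey frac 0.64 [0.5966 0.0445]
[365. 293.  42.] grey frac 0.47 [0.5618 0.0719]
grey [147.5  51.9] [131  38  29  32 314] z.014 [1.1089 0.4781]
grey [423.9 211.9] [414 202  21  21 352] z.014 [ 0.6597 -0.2097]
grey [423.6 238.5] [413 228  22  22 372] z.014 [ 0.5947 -0.205 ]
grey [423.9 265.8] [413 255  22  22 374] z.014 [ 0.5293 -0.2019]
red [364.3 313.4] [345 308  39  12 434] [ 0.4201 -0.0559]
```

{"name": "move_arm", "arguments": {
  "steps": [
    {"dx":0.2,"dy":0.3,"dz":3,"spin":0},
    {"dx":0,"dy":0,"dz":3,"spin":0},
    {"dx":0,"dy":0,"dz":2,"spin":0},
    {"dx":0,"dy":0,"dz":1.3,"spin":0},
    {"dx":0,"dy":0,"dz":0,"spin":0},
    {"dx":0,"dy":0,"dz":0,"spin":0}
  ]
}}

```text
time: 20.2
ee_pos: [0.5298, 0.1232, 0.2016]
eef_rot: [0.721, 0.693, 0.0, 0.0]
ft_force: [0.2, -0.4, -0.4]
width: 0.0496
grip_force: 0.0
```

```bash
python3 go.py .5285 .1235 .034
```

```text
t 20.2 grasp [0.5299 0.1233 0.0376] yaw 87.73 tilt z [ 9.e-04  4.e-04 -1.e+00] w 0.0496 gf 0.0 ft [ 0.2 -0.4 -0.4] q [-0.7   0.39  0.46  1.9  -0.22  0.9  -0.18]
shift cm [ 0.02 -0.14  0.36]
```

{"name": "move_arm", "arguments": {
  "steps": [
    {"dx":0,"dy":-0.1,"dz":0.3,"spin":0},
    {"dx":0,"dy":0,"dz":0,"spin":0}
  ]
}}

```text
time: 20.4
ee_pos: [0.5286, 0.1236, 0.1983]
eef_rot: [0.721, 0.693, 0.001, 0.0]
ft_force: [-0.5, 0.6, 0.5]
width: 0.0501
grip_force: 0.0
```

{"name": "move_arm", "arguments": {
  "steps": [
    {"dx":0,"dy":0,"dz":0,"spin":0},
    {"dx":0,"dy":0,"dz":0,"spin":0},
    {"dx":0,"dy":0,"dz":0,"spin":0},
    {"dx":0,"dy":0,"dz":0,"spin":0},
    {"dx":0,"dy":0,"dz":0,"spin":0},
    {"dx":0,"dy":0,"dz":0,"spin":0},
    {"dx":0,"dy":0,"dz":-1,"spin":0},
    {"dx":0,"dy":0,"dz":-3,"spin":0},
    {"dx":0,"dy":0,"dz":-4,"spin":0},
    {"dx":0,"dy":0,"dz":0,"spin":0}
  ],
  "claw": 0,
  "squeeze": 45
}}

```text
time: 21.4
ee_pos: [0.5302, 0.1235, 0.2831]
eef_rot: [0.721, 0.693, 0.004, 0.001]
ft_force: [0.2, -0.2, -0.4]
width: 0.0188
grip_force: 45.0
```

```bash
python3 go.py .4425 -.3165 .11
python3 - <<'E'
from h import *
c=snap('top')
cv2.imwrite('pics/t9.png',cv2.resize(c['img'][190:340,400:540,::-1],None,fx=4,fy=4,interpolation=cv2.INTER_CUBIC))
E
```

```text
t 21.4 grasp [0.5314 0.1241 0.1192] yaw 87.72 tilt z [ 0.0073  0.0033 -1.    ] w 0.0188 gf 45.0 ft [ 0.2 -0.2 -0.4] q [-0.74  0.27  0.49  1.85 -0.15  1.05 -0.23]
shift cm [-44.38  -7.14   0.7 ]
```

View pics/t9.png

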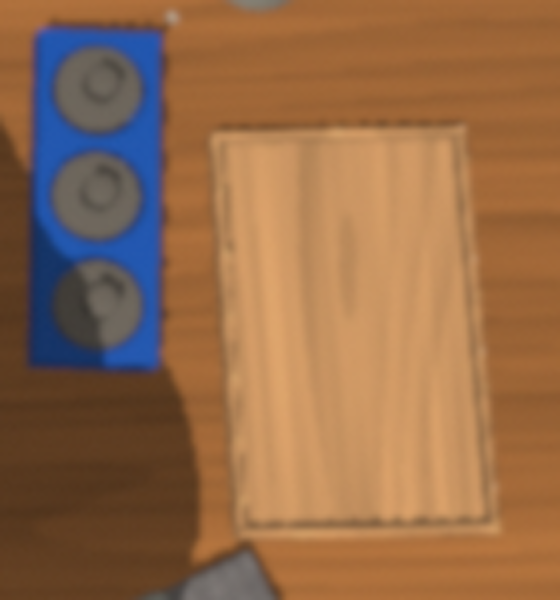

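The tray hasn't moved; its corners are where they were. I'll carry the first lid to slot (.442,−.317).

{"name": "move_arm", "arguments": {
  "steps": [
    {"dx":-2.2,"dy":-0.3,"dz":0,"spin":0},
    {"dx":-4.2,"dy":-0.7,"dz":0,"spin":0},
    {"dx":-4.2,"dy":-0.7,"dz":0,"spin":0},
    {"dx":-4.2,"dy":-0.7,"dz":0,"spin":0},
    {"dx":-4.2,"dy":-0.7,"dz":0,"spin":0},
    {"dx":-4.2,"dy":-0.7,"dz":0,"spin":0},
    {"dx":-4.2,"dy":-0.7,"dz":0,"spin":0},
    {"dx":-4.2,"dy":-0.7,"dz":0,"spin":0},
    {"dx":-4.2,"dy":-0.7,"dz":0,"spin":0},
    {"dx":-4.2,"dy":-0.7,"dz":0,"spin":0},
    {"dx":-4.2,"dy":-0.7,"dz":0,"spin":0},
    {"dx":0,"dy":0,"dz":0,"spin":0}
  ]
}}

```text
time: 22.65
ee_pos: [0.4353, -0.3206, 0.2775]
eef_rot: [0.723, 0.69, -0.002, 0.0]
ft_force: [-0.5, 0.5, -1.1]
width: 0.019
grip_force: 45.0
```

```bash
python3 go.py .4425 -.317 .0405
```

```text
t 22.6 grasp [ 0.435  -0.3211  0.1135] yaw 87.31 tilt z [-0.0015 -0.0028 -1.    ] w 0.019 gf 45.0 ft [-0.5  0.5 -1.1] q [-0.1   0.32  0.76  1.87 -0.25  1.05  0.71]
shift cm [0.46 0.74 7.3 ]
```

{"name": "move_arm", "arguments": {
  "steps": [
    {"dx":0.4,"dy":0.7,"dz":2.5,"spin":0},
    {"dx":0,"dy":0,"dz":2,"spin":0},
    {"dx":0,"dy":0,"dz":1.5,"spin":0},
    {"dx":0,"dy":0,"dz":0.8,"spin":0},
    {"dx":0,"dy":0,"dz":0.3,"spin":0},
    {"dx":0,"dy":0,"dz":0,"spin":0},
    {"dx":0,"dy":0,"dz":0,"spin":0}
  ]
}}

```text
time: 23.35
ee_pos: [0.4457, -0.3117, 0.2074]
eef_rot: [0.721, 0.693, 0.0, 0.0]
ft_force: [0.1, -0.3, 0.2]
width: 0.0188
grip_force: 45.0
```

```bash
python3 go.py .4425 -.317 .0395
```

```text
t 23.4 grasp [ 0.4458 -0.3118  0.0434] yaw 87.76 tilt z [ 1.e-03 -3.e-04 -1.e+00] w 0.0188 gf 45.0 ft [ 0.1 -0.3  0.2] q [-0.06  0.43  0.7   1.91 -0.34  0.92  0.77]
shift cm [-0.54 -0.31  0.39]
```

{"name": "move_arm", "arguments": {
  "steps": [
    {"dx":-0.4,"dy":-0.3,"dz":0.1,"spin":0},
    {"dx":0,"dy":0,"dz":0.2,"spin":0},
    {"dx":0,"dy":0,"dz":0.1,"spin":0},
    {"dx":0,"dy":0,"dz":0,"spin":0}
  ]
}}

```text
time: 23.75
ee_pos: [0.4422, -0.3155, 0.2028]
eef_rot: [0.721, 0.693, 0.0, 0.0]
ft_force: [-0.3, -0.5, 1.1]
width: 0.0185
grip_force: 45.0
```

{"name": "move_arm", "arguments": {
  "steps": [
    {"dx":0,"dy":0,"dz":0,"spin":0},
    {"dx":0,"dy":0,"dz":0,"spin":0},
    {"dx":0,"dy":0,"dz":0,"spin":0},
    {"dx":0,"dy":0,"dz":0,"spin":0},
    {"dx":0,"dy":0,"dz":-2,"spin":0},
    {"dx":0,"dy":0,"dz":-3,"spin":0},
    {"dx":0,"dy":0,"dz":-3,"spin":0},
    {"dx":0,"dy":0,"dz":0,"spin":0},
    {"dx":0,"dy":0,"dz":0,"spin":0}
  ],
  "claw": 5
}}

```text
time: 24.65
ee_pos: [0.4425, -0.3153, 0.283]
eef_rot: [0.721, 0.693, 0.001, 0.0]
ft_force: [-0.2, 0.3, 0.2]
width: 0.0499
grip_force: 0.0
```

```bash
python3 wl.py .019; python3 go.py .5285 -.199 .1
```

```text
expected r px 37.9
[455.  50.  44.] grey frac 0.29 [ 0.5345 -0.1958]
[314. 235.  35.] grey frac 0.92 [ 0.4418 -0.3117]
[553.  61.  44.] grey frac 0.34 [ 0.5961 -0.2042]
[409. 326.  36.] grey frac 0.77 [ 0.5111 -0.3868]
t 24.7 grasp [ 0.4422 -0.315   0.1182] yaw 87.78 tilt z [-2.e-04  5.e-04 -1.e+00] w 0.0504 gf 0.0 ft [-0.1 -0.9 -0.8] q [-0.11  0.32  0.76  1.86 -0.25  1.06  0.71]
shift cm [11.93  8.18  1.83]
```

{"name": "move_arm", "arguments": {
  "steps": [
    {"dx":2.9,"dy":2,"dz":0,"spin":0},
    {"dx":2.9,"dy":2,"dz":0,"spin":0},
    {"dx":3,"dy":2.1,"dz":0,"spin":0},
    {"dx":3,"dy":2.1,"dz":0.8,"spin":0},
    {"dx":0,"dy":0,"dz":0,"spin":0},
    {"dx":0,"dy":0,"dz":0,"spin":0},
    {"dx":0,"dy":0,"dz":0,"spin":0}
  ]
}}

```text
time: 25.4
ee_pos: [0.5281, -0.2016, 0.2741]
eef_rot: [0.721, 0.693, -0.001, -0.0]
ft_force: [0.5, -0.8, 0.7]
width: 0.0502
grip_force: 0.0
```

```bash
python3 wl.py .03; python3 go.py .5285 -.1995 .05
```

```text
expected r px 41.3
[416. 248.  45.] grey frac 0.68 [ 0.5938 -0.2045]
[317. 245.  38.] grey frac 0.9 [ 0.5287 -0.1999]
[515. 250.  43.] grey frac 0.93 [ 0.6589 -0.2082]
[536.  71.  40.] grey frac 0.0 [ 0.6598 -0.0995]
[401. 314.  48.] grey frac 0.67 [ 0.5849 -0.2521]
[224. 323.  45.] grey frac 0.65 [ 0.4615 -0.2542]
t 25.4 grasp [ 0.5279 -0.2018  0.1104] yaw 87.66 tilt z [-9.e-04 -2.e-04 -1.e+00] w 0.0499 gf 0.0 ft [-0.2 -0.5  0.4] q [-0.29  0.37  0.69  1.81 -0.27  1.06  0.46]
shift cm [0.24 0.06 6.04]
```

{"name": "move_arm", "arguments": {
  "steps": [
    {"dx":0.2,"dy":0.1,"dz":2,"spin":0},
    {"dx":0,"dy":0,"dz":2,"spin":0},
    {"dx":0,"dy":0,"dz":1.4,"spin":0},
    {"dx":0,"dy":0,"dz":0.6,"spin":0},
    {"dx":0,"dy":0,"dz":0,"spin":0},
    {"dx":0,"dy":0,"dz":0,"spin":0}
  ]
}}

```text
time: 26.05
ee_pos: [0.5301, -0.1991, 0.2154]
eef_rot: [0.721, 0.693, 0.0, 0.0]
ft_force: [-0.3, -1.2, 0.3]
width: 0.0502
grip_force: 0.0
```

{"name": "move_arm", "arguments": {
  "steps": [
    {"dx":0,"dy":0,"dz":0,"spin":0},
    {"dx":0,"dy":0,"dz":0,"spin":0},
    {"dx":0,"dy":0,"dz":0,"spin":0},
    {"dx":0,"dy":0,"dz":0,"spin":0},
    {"dx":0,"dy":0,"dz":0,"spin":0},
    {"dx":0,"dy":0,"dz":0,"spin":0},
    {"dx":0,"dy":0,"dz":-1,"spin":0},
    {"dx":0,"dy":0,"dz":-2,"spin":0},
    {"dx":0,"dy":0,"dz":-3,"spin":0},
    {"dx":0,"dy":0,"dz":-1,"spin":0},
    {"dx":0,"dy":0,"dz":0,"spin":0},
    {"dx":0,"dy":0,"dz":0,"spin":0}
  ],
  "claw": 0
}}

```text
time: 27.25
ee_pos: [0.5297, -0.1985, 0.2841]
eef_rot: [0.721, 0.693, -0.0, -0.0]
ft_force: [-0.1, 1.1, -1.5]
width: 0.0187
grip_force: 45.0
```

```bash
python3 go.py .4425 -.383 .11; python3 blobs.py
```

```text
t 27.2 grasp [ 0.5296 -0.1984  0.1201] yaw 87.78 tilt z [-5.e-04  5.e-04 -1.e+00] w 0.0187 gf 45.0 ft [-0.1  1.1 -1.5] q [-0.3   0.36  0.7   1.8  -0.26  1.08  0.45]
shift cm [-18.79  -7.99   1.  ]
grey [286.6 242.3] [277 233  20  20 316] z.014 [0.5957 0.1216]
red [364.7 313.4] [345 308  39  12 442] [ 0.42   -0.0567]
```

Lid gripped. I'll carry it to slot (.4425,−.383).

{"name": "move_arm", "arguments": {
  "steps": [
    {"dx":-3.1,"dy":-1.3,"dz":0,"spin":0},
    {"dx":-3.1,"dy":-1.3,"dz":0,"spin":0},
    {"dx":-3.1,"dy":-1.3,"dz":0,"spin":0},
    {"dx":-3.1,"dy":-1.3,"dz":0,"spin":0},
    {"dx":-3.2,"dy":-1.4,"dz":0,"spin":0},
    {"dx":-3.2,"dy":-1.4,"dz":0,"spin":0},
    {"dx":0,"dy":0,"dz":2,"spin":0},
    {"dx":0,"dy":0,"dz":2,"spin":0},
    {"dx":0,"dy":0,"dz":1.5,"spin":0},
    {"dx":0,"dy":0,"dz":1,"spin":0},
    {"dx":0,"dy":0,"dz":0.9,"spin":0},
    {"dx":0,"dy":0,"dz":0,"spin":0}
  ]
}}

```text
time: 28.5
ee_pos: [0.4426, -0.383, 0.2096]
eef_rot: [0.721, 0.693, -0.0, -0.001]
ft_force: [-0.5, -0.6, -0.5]
width: 0.0187
grip_force: 45.0
```

{"name": "move_arm", "arguments": {
  "steps": [
    {"dx":0,"dy":0,"dz":0,"spin":0},
    {"dx":0,"dy":0,"dz":0,"spin":0}
  ]
}}

```text
time: 28.7
ee_pos: [0.4429, -0.3836, 0.2114]
eef_rot: [0.721, 0.693, 0.0, 0.001]
ft_force: [-0.2, -0.2, -0.3]
width: 0.0187
grip_force: 45.0
```

```bash
python3 go.py .4425 -.383 .041
```

```text
t 28.7 grasp [ 0.4431 -0.3837  0.0474] yaw 87.77 tilt z [ 1.e-03 -5.e-04 -1.e+00] w 0.0187 gf 45.0 ft [-0.2 -0.2 -0.3] q [ 0.08  0.51  0.7   1.8  -0.39  0.97  0.9 ]
shift cm [ 0.07 -0.06  0.64]
```

{"name": "move_arm", "arguments": {
  "steps": [
    {"dx":0,"dy":0,"dz":0.3,"spin":0},
    {"dx":0,"dy":0,"dz":0.2,"spin":0},
    {"dx":0,"dy":0,"dz":0.1,"spin":0},
    {"dx":0,"dy":0,"dz":0,"spin":0},
    {"dx":0,"dy":0,"dz":0,"spin":0}
  ]
}}

```text
time: 29.2
ee_pos: [0.4426, -0.3834, 0.2047]
eef_rot: [0.721, 0.693, 0.0, -0.0]
ft_force: [-0.1, -0.2, -1.3]
width: 0.019
grip_force: 45.0
```

{"name": "move_arm", "arguments": {
  "steps": [
    {"dx":0,"dy":0,"dz":0,"spin":0},
    {"dx":0,"dy":0,"dz":0,"spin":0},
    {"dx":0,"dy":0,"dz":0,"spin":0},
    {"dx":0,"dy":0,"dz":0,"spin":0},
    {"dx":0,"dy":0,"dz":-2,"spin":0},
    {"dx":0,"dy":0,"dz":-3,"spin":0},
    {"dx":0,"dy":0,"dz":-3,"spin":0},
    {"dx":0,"dy":0,"dz":0,"spin":0},
    {"dx":0,"dy":0,"dz":0,"spin":0}
  ],
  "claw": 5
}}

```text
time: 30.1
ee_pos: [0.4427, -0.3835, 0.2851]
eef_rot: [0.721, 0.693, 0.0, 0.001]
ft_force: [-0.1, 0.3, -0.6]
width: 0.0498
grip_force: 0.0
```

```bash
python3 wl.py .019; python3 go.py .593 -.2035 .11
```

```text
expected r px 37.6
[311. 139.  40.] grey frac 1.0 [ 0.4427 -0.314 ]
[317. 239.  37.] grey frac 1.0 [ 0.4441 -0.3839]
[409. 320.  42.] grey frac 0.58 [ 0.5117 -0.4511]
[218. 325.  37.] grey frac 0.64 [ 0.3656 -0.4492]
[397. 448.  32.] grey frac 0.0 [ 0.505  -0.5713]
[377. 188.  32.] grey frac 0.0 [ 0.487  -0.3488]
t 30.1 grasp [ 0.4426 -0.3831  0.1202] yaw 87.78 tilt z [-2.e-04  6.e-04 -1.e+00] w 0.0499 gf 0.0 ft [ 0.3 -0.5 -0.7] q [ 0.03  0.42  0.75  1.75 -0.32  1.1   0.85]
shift cm [18.53 14.34  1.03]
```

{"name": "move_arm", "arguments": {
  "steps": [
    {"dx":3.1,"dy":2.4,"dz":0,"spin":0},
    {"dx":3.1,"dy":2.4,"dz":0,"spin":0},
    {"dx":3.1,"dy":2.4,"dz":0,"spin":0},
    {"dx":3.1,"dy":2.4,"dz":0,"spin":0},
    {"dx":3.1,"dy":2.4,"dz":0,"spin":0},
    {"dx":3.0,"dy":2.3,"dz":0,"spin":0},
    {"dx":0,"dy":0,"dz":2,"spin":0},
    {"dx":0,"dy":0,"dz":2,"spin":0},
    {"dx":0,"dy":0,"dz":0,"spin":0},
    {"dx":0,"dy":0,"dz":0,"spin":0},
    {"dx":0,"dy":0,"dz":0,"spin":0}
  ]
}}

```text
time: 31.25
ee_pos: [0.5928, -0.2046, 0.2454]
eef_rot: [0.721, 0.693, 0.0, 0.0]
ft_force: [0.7, -0.5, -0.2]
width: 0.0503
grip_force: 0.0
```

```bash
python3 wl.py .03; python3 go.py .593 -.204 .0505
```

```text
expected r px 47.3
[316. 259.  43.] grey frac 0.9 [ 0.5929 -0.2024]
[448.  65.  48.] grey frac 0.0 [ 0.6635 -0.102 ]
[430. 271.  55.] grey frac 0.57 [ 0.6593 -0.2124]
[598. 191.  42.] grey frac 0.0 [ 0.7497 -0.1693]
[400. 323.  55.] grey frac 0.64 [ 0.6425 -0.2458]
[230. 313.  50.] grey frac 0.6 [ 0.5399 -0.2347]
t 31.3 grasp [ 0.5931 -0.2047  0.0816] yaw 87.74 tilt z [ 1.2e-03 -2.0e-04 -1.0e+00] w 0.0501 gf 0.0 ft [0.1 0.2 0.6] q [-0.24  0.54  0.66  1.66 -0.37  1.07  0.49]
shift cm [ 0.07 -0.02  3.11]
```

{"name": "move_arm", "arguments": {
  "steps": [
    {"dx":0.1,"dy":0,"dz":1.5,"spin":0},
    {"dx":0,"dy":0,"dz":1,"spin":0},
    {"dx":0,"dy":0,"dz":0.6,"spin":0},
    {"dx":0,"dy":0,"dz":0,"spin":0},
    {"dx":0,"dy":0,"dz":0,"spin":0}
  ]
}}

```text
time: 31.8
ee_pos: [0.5927, -0.2032, 0.2133]
eef_rot: [0.721, 0.693, -0.0, -0.0]
ft_force: [-0.0, 0.5, 0.4]
width: 0.05
grip_force: 0.0
```

{"name": "move_arm", "arguments": {
  "steps": [
    {"dx":0,"dy":0,"dz":0,"spin":0},
    {"dx":0,"dy":0,"dz":0,"spin":0},
    {"dx":0,"dy":0,"dz":0,"spin":0},
    {"dx":0,"dy":0,"dz":0,"spin":0},
    {"dx":0,"dy":0,"dz":0,"spin":0},
    {"dx":0,"dy":0,"dz":0,"spin":0},
    {"dx":0,"dy":0,"dz":-1,"spin":0},
    {"dx":0,"dy":0,"dz":-2,"spin":0},
    {"dx":0,"dy":0,"dz":-3,"spin":0},
    {"dx":0,"dy":0,"dz":-1,"spin":0},
    {"dx":0,"dy":0,"dz":0,"spin":0},
    {"dx":0,"dy":0,"dz":0,"spin":0}
  ],
  "claw": 0
}}

```text
time: 33.0
ee_pos: [0.5926, -0.2029, 0.283]
eef_rot: [0.721, 0.693, -0.0, -0.0]
ft_force: [0.2, 0.4, -1.0]
width: 0.019
grip_force: 45.0
```

```bash
python3 go.py .512 -.317 .11
```

```text
t 33.0 grasp [ 0.5925 -0.2028  0.119 ] yaw 87.77 tilt z [-6.e-04  5.e-04 -1.e+00] w 0.019 gf 45.0 ft [ 0.2  0.4 -1. ] q [-0.26  0.5   0.68  1.63 -0.34  1.14  0.47]
shift cm [-11.72  -7.6    0.9 ]
```

{"name": "move_arm", "arguments": {
  "steps": [
    {"dx":-2.9,"dy":-1.9,"dz":0,"spin":0},
    {"dx":-2.9,"dy":-1.9,"dz":0,"spin":0},
    {"dx":-2.9,"dy":-1.9,"dz":0,"spin":0},
    {"dx":-3,"dy":-1.9,"dz":0,"spin":0},
    {"dx":0,"dy":0,"dz":2,"spin":0},
    {"dx":0,"dy":0,"dz":2,"spin":0},
    {"dx":0,"dy":0,"dz":1.5,"spin":0},
    {"dx":0,"dy":0,"dz":1,"spin":0},
    {"dx":0,"dy":0,"dz":0.8,"spin":0},
    {"dx":0,"dy":0,"dz":0,"spin":0},
    {"dx":0,"dy":0,"dz":0,"spin":0},
    {"dx":0,"dy":0,"dz":0,"spin":0}
  ]
}}

```text
time: 34.2
ee_pos: [0.5126, -0.3173, 0.2114]
eef_rot: [0.721, 0.693, 0.0, 0.001]
ft_force: [-0.2, -0.7, -0.8]
width: 0.0187
grip_force: 45.0
```

```bash
python3 go.py .512 -.317 .039
```

```text
t 34.2 grasp [ 0.5128 -0.3173  0.0474] yaw 87.77 tilt z [ 1.1e-03 -4.0e-04 -1.0e+00] w 0.0187 gf 45.0 ft [-0.2 -0.7 -0.8] q [-0.05  0.54  0.67  1.75 -0.39  0.99  0.74]
shift cm [ 0.03 -0.08  0.84]
```

{"name": "move_arm", "arguments": {
  "steps": [
    {"dx":0,"dy":0,"dz":0.4,"spin":0},
    {"dx":0,"dy":0,"dz":0.2,"spin":0},
    {"dx":0,"dy":0,"dz":0.2,"spin":0},
    {"dx":0,"dy":0,"dz":0,"spin":0},
    {"dx":0,"dy":0,"dz":0,"spin":0}
  ]
}}

```text
time: 34.7
ee_pos: [0.5123, -0.3171, 0.2027]
eef_rot: [0.721, 0.693, 0.0, -0.0]
ft_force: [-0.4, -0.3, 1.5]
width: 0.0189
grip_force: 45.0
```

{"name": "move_arm", "arguments": {
  "steps": [
    {"dx":0,"dy":0,"dz":0,"spin":0},
    {"dx":0,"dy":0,"dz":0,"spin":0},
    {"dx":0,"dy":0,"dz":0,"spin":0},
    {"dx":0,"dy":0,"dz":0,"spin":0},
    {"dx":0,"dy":0,"dz":-2,"spin":0},
    {"dx":0,"dy":0,"dz":-3,"spin":0},
    {"dx":0,"dy":0,"dz":-3,"spin":0},
    {"dx":0,"dy":0,"dz":0,"spin":0},
    {"dx":0,"dy":0,"dz":0,"spin":0}
  ],
  "claw": 5
}}

```text
time: 35.6
ee_pos: [0.5124, -0.3171, 0.2831]
eef_rot: [0.721, 0.693, 0.0, 0.0]
ft_force: [1.1, 1.1, -1.5]
width: 0.0497
grip_force: 0.0
```

```bash
python3 wl.py .019|head -5; python3 go.py .657 -.208 .11
```

```text
expected r px 37.9
[443.  49.  44.] grey frac 0.0 [ 0.5969 -0.1965]
[314. 236.  35.] grey frac 1.0 [ 0.5117 -0.3146]
[217. 239.  34.] grey frac 0.26 [ 0.4421 -0.3142]
[553.  53.  44.] grey frac 0.28 [ 0.6655 -0.2018]
t 35.6 grasp [ 0.5121 -0.3168  0.1182] yaw 87.78 tilt z [-3.e-04  5.e-04 -1.e+00] w 0.0501 gf 0.0 ft [ 0.2 -0.6 -0.4] q [-0.09  0.45  0.72  1.7  -0.33  1.11  0.69]
shift cm [11.43 14.05  0.82]
```

{"name": "move_arm", "arguments": {
  "steps": [
    {"dx":2.3,"dy":2.8,"dz":0,"spin":0},
    {"dx":2.3,"dy":2.8,"dz":0,"spin":0},
    {"dx":2.3,"dy":2.8,"dz":0,"spin":0},
    {"dx":2.3,"dy":2.8,"dz":0,"spin":0},
    {"dx":2.2,"dy":2.8,"dz":0,"spin":0},
    {"dx":0,"dy":0,"dz":2,"spin":0},
    {"dx":0,"dy":0,"dz":1.8,"spin":0},
    {"dx":0,"dy":0,"dz":0,"spin":0},
    {"dx":0,"dy":0,"dz":0,"spin":0},
    {"dx":0,"dy":0,"dz":0,"spin":0}
  ]
}}

```text
time: 36.65
ee_pos: [0.6563, -0.2096, 0.2455]
eef_rot: [0.721, 0.693, 0.0, 0.0]
ft_force: [0.9, -0.3, 0.7]
width: 0.0503
grip_force: 0.0
```

```bash
python3 wl.py .03|head -5; python3 go.py .657 -.208 .0503
```

```text
expected r px 47.3
[319. 259.  42.] grey frac 0.87 [ 0.6582 -0.2075]
[497. 185.  43.] grey frac 0.0 [ 0.7577 -0.1689]
[391. 320.  54.] grey frac 0.58 [ 0.7004 -0.2487]
[334.  58.  43.] grey frac 0.0 [ 0.6697 -0.1013]
t 36.7 grasp [ 0.6567 -0.2095  0.0818] yaw 87.7 tilt z [ 1.3e-03 -3.0e-04 -1.0e+00] w 0.05 gf 0.0 ft [ 0.4  0.1 -0.5] q [-0.19  0.67  0.64  1.47 -0.42  1.14  0.48]
shift cm [0.15 0.02 3.15]
```

{"name": "move_arm", "arguments": {
  "steps": [
    {"dx":0.1,"dy":0,"dz":1.5,"spin":0},
    {"dx":0,"dy":0,"dz":1,"spin":0},
    {"dx":0,"dy":0,"dz":0.6,"spin":0},
    {"dx":0,"dy":0,"dz":0,"spin":0},
    {"dx":0,"dy":0,"dz":0,"spin":0}
  ]
}}

```text
time: 37.2
ee_pos: [0.6566, -0.2076, 0.2132]
eef_rot: [0.721, 0.693, -0.0, -0.0]
ft_force: [-0.5, -0.5, -0.4]
width: 0.0501
grip_force: 0.0
```

{"name": "move_arm", "arguments": {
  "steps": [
    {"dx":0,"dy":0,"dz":0,"spin":0},
    {"dx":0,"dy":0,"dz":0,"spin":0},
    {"dx":0,"dy":0,"dz":0,"spin":0},
    {"dx":0,"dy":0,"dz":0,"spin":0},
    {"dx":0,"dy":0,"dz":0,"spin":0},
    {"dx":0,"dy":0,"dz":0,"spin":0},
    {"dx":0,"dy":0,"dz":-1,"spin":0},
    {"dx":0,"dy":0,"dz":-2,"spin":0},
    {"dx":0,"dy":0,"dz":-3,"spin":0},
    {"dx":0,"dy":0,"dz":-1,"spin":0},
    {"dx":0,"dy":0,"dz":0,"spin":0},
    {"dx":0,"dy":0,"dz":0,"spin":0}
  ],
  "claw": 0
}}

```text
time: 38.4
ee_pos: [0.6564, -0.2075, 0.2829]
eef_rot: [0.721, 0.693, -0.0, -0.0]
ft_force: [-1.1, 0.1, -1.2]
width: 0.0187
grip_force: 45.0
```

```bash
python3 go.py .512 -.383 .11; python3 blobs.py
```

```text
t 38.4 grasp [ 0.6563 -0.2074  0.1189] yaw 87.77 tilt z [-8.e-04  5.e-04 -1.e+00] w 0.0187 gf 45.0 ft [-1.1  0.1 -1.2] q [-0.2   0.63  0.65  1.44 -0.39  1.2   0.46]
shift cm [-18.11 -13.73   0.89]
grey [286.6 242.3] [277 233  20  20 315] z.014 [0.5956 0.1216]
grey [473.4 271.7] [463 262  21  21 332] z.014 [ 0.5118 -0.3168]
grey [505.2 300.8] [495 291  21  21 353] z.014 [ 0.4419 -0.3846]
grey [474.9 301.8] [465 292  21  21 350] z.014 [ 0.4416 -0.3146]
```

All three placed lids sit where intended. The fourth goes to (.512,−.383).

{"name": "move_arm", "arguments": {
  "steps": [
    {"dx":-3,"dy":-2.3,"dz":0,"spin":0},
    {"dx":-3,"dy":-2.3,"dz":0,"spin":0},
    {"dx":-3,"dy":-2.3,"dz":0,"spin":0},
    {"dx":-3,"dy":-2.3,"dz":0,"spin":0},
    {"dx":-3,"dy":-2.3,"dz":0,"spin":0},
    {"dx":-3.1,"dy":-2.2,"dz":0,"spin":0},
    {"dx":0,"dy":0,"dz":2.5,"spin":0},
    {"dx":0,"dy":0,"dz":2.5,"spin":0},
    {"dx":0,"dy":0,"dz":1.5,"spin":0},
    {"dx":0,"dy":0,"dz":0.8,"spin":0},
    {"dx":0,"dy":0,"dz":0,"spin":0},
    {"dx":0,"dy":0,"dz":0,"spin":0}
  ]
}}

```text
time: 39.65
ee_pos: [0.513, -0.3833, 0.2113]
eef_rot: [0.721, 0.693, 0.0, 0.0]
ft_force: [0.0, -0.2, -0.9]
width: 0.0186
grip_force: 45.0
```

```bash
python3 go.py .512 -.383 .039
```

```text
t 39.6 grasp [ 0.5131 -0.3834  0.0473] yaw 87.78 tilt z [ 5.e-04 -5.e-04 -1.e+00] w 0.0186 gf 45.0 ft [ 0.  -0.2 -0.9] q [ 0.08  0.62  0.66  1.64 -0.43  1.03  0.84]
shift cm [ 0.03 -0.11  0.83]
```

{"name": "move_arm", "arguments": {
  "steps": [
    {"dx":0,"dy":0,"dz":0.4,"spin":0},
    {"dx":0,"dy":0,"dz":0.2,"spin":0},
    {"dx":0,"dy":0,"dz":0.2,"spin":0},
    {"dx":0,"dy":0,"dz":0,"spin":0},
    {"dx":0,"dy":0,"dz":0,"spin":0}
  ]
}}

```text
time: 40.15
ee_pos: [0.5127, -0.3831, 0.2027]
eef_rot: [0.721, 0.693, 0.0, -0.0]
ft_force: [-1.2, 0.2, -1.1]
width: 0.0189
grip_force: 45.0
```

{"name": "move_arm", "arguments": {
  "steps": [
    {"dx":0,"dy":0,"dz":0,"spin":0},
    {"dx":0,"dy":0,"dz":0,"spin":0},
    {"dx":0,"dy":0,"dz":0,"spin":0},
    {"dx":0,"dy":0,"dz":0,"spin":0},
    {"dx":0,"dy":0,"dz":-2,"spin":0},
    {"dx":0,"dy":0,"dz":-3,"spin":0},
    {"dx":0,"dy":0,"dz":-3,"spin":0},
    {"dx":0,"dy":0,"dz":0,"spin":0},
    {"dx":0,"dy":0,"dz":0,"spin":0}
  ],
  "claw": 5
}}

```text
time: 41.05
ee_pos: [0.5128, -0.3832, 0.2831]
eef_rot: [0.721, 0.693, 0.0, 0.001]
ft_force: [-0.2, 0.1, -0.7]
width: 0.0502
grip_force: 0.0
```

```bash
python3 wl.py .019|head -5; python3 go.py .596 .122 .12
```

```text
expected r px 37.9
[311. 143.  39.] grey frac 1.0 [ 0.5126 -0.3166]
[217. 242.  34.] grey frac 1.0 [ 0.4423 -0.3825]
[205. 140.  38.] grey frac 0.81 [ 0.4421 -0.3119]
[316. 236.  37.] grey frac 1.0 [ 0.5132 -0.3808]
t 41.1 grasp [ 0.5126 -0.3828  0.1181] yaw 87.78 tilt z [-3.e-04  6.e-04 -1.e+00] w 0.0499 gf 0.0 ft [ 0.  -0.4 -0.3] q [ 0.05  0.54  0.71  1.59 -0.37  1.15  0.8 ]
shift cm [50.77  6.38 -0.16]
```

{"name": "move_arm", "arguments": {
  "steps": [
    {"dx":4.6,"dy":0.6,"dz":0,"spin":0},
    {"dx":4.6,"dy":0.6,"dz":0,"spin":0},
    {"dx":4.6,"dy":0.6,"dz":0,"spin":0},
    {"dx":4.6,"dy":0.6,"dz":0,"spin":0},
    {"dx":4.6,"dy":0.6,"dz":0,"spin":0},
    {"dx":4.6,"dy":0.6,"dz":0,"spin":0},
    {"dx":4.6,"dy":0.6,"dz":0,"spin":0},
    {"dx":4.6,"dy":0.6,"dz":0,"spin":0},
    {"dx":4.6,"dy":0.6,"dz":0,"spin":0},
    {"dx":4.6,"dy":0.5,"dz":0,"spin":0},
    {"dx":4.5,"dy":0.5,"dz":0,"spin":0}
  ]
}}

```text
time: 42.2
ee_pos: [0.5959, 0.1211, 0.2815]
eef_rot: [0.721, 0.693, -0.001, -0.0]
ft_force: [0.8, -0.4, 0.7]
width: 0.0498
grip_force: 0.0
```

{"name": "move_arm", "arguments": {
  "steps": [
    {"dx":0,"dy":0,"dz":2,"spin":0},
    {"dx":0,"dy":0,"dz":0,"spin":0},
    {"dx":0,"dy":0,"dz":0,"spin":0},
    {"dx":0,"dy":0,"dz":0,"spin":0}
  ]
}}

```text
time: 42.6
ee_pos: [0.5965, 0.1173, 0.2632]
eef_rot: [0.722, 0.692, -0.0, 0.0]
ft_force: [0.5, -0.2, 0.3]
width: 0.0499
grip_force: 0.0
```

```bash
python3 wl.py .014|head -5; python3 go.py .5968 .122 .0345;python3 blobs.py
```

```text
expected r px 40.4
[317. 241.  44.] grey frac 0.88 [0.5976 0.1206]
[221. 317.  45.] grey frac 0.57 [0.5271 0.0668]
[181.  47.  40.] grey frac 0.02 [0.5225 0.2416]
t 42.6 grasp [0.5967 0.1175 0.0994] yaw 87.64 tilt z [ 6.e-04  0.e+00 -1.e+00] w 0.0497 gf 0.0 ft [-0.3 -0.3  1. ] q [-0.73  0.46  0.58  1.7  -0.28  1.07 -0.1 ]
shift cm [ 0.45 -0.01  6.49]
grey [156.1  99.6] [151  89  13  24 229] z.014 [0.9751 0.4505]
grey [336.8 160.8] [319 146  33  31 625] z.014 [ 0.7958 -0.0039]
grey [501.9 270.9] [492 261  21  21 342] z.014 [ 0.5119 -0.3832]
grey [473.5 271.8] [463 262  21  21 339] z.014 [ 0.5117 -0.3168]
grey [505.2 300.8] [495 291  21  21 353] z.014 [ 0.4419 -0.3846]
grey [474.9 301.8] [465 292  21  21 351] z.014 [ 0.4416 -0.3147]
red [364.2 313.5] [345 308  38  12 414] [ 0.4199 -0.0557]
```

{"name": "move_arm", "arguments": {
  "steps": [
    {"dx":0.4,"dy":0,"dz":2,"spin":0},
    {"dx":0,"dy":0,"dz":2,"spin":0},
    {"dx":0,"dy":0,"dz":1.6,"spin":0},
    {"dx":0,"dy":0,"dz":0.8,"spin":0},
    {"dx":0,"dy":0,"dz":0,"spin":0},
    {"dx":0,"dy":0,"dz":0,"spin":0}
  ]
}}

```text
time: 43.3
ee_pos: [0.5968, 0.1227, 0.1994]
eef_rot: [0.721, 0.693, 0.0, 0.0]
ft_force: [0.4, 0.6, 0.5]
width: 0.0499
grip_force: 0.0
```

{"name": "move_arm", "arguments": {
  "steps": [
    {"dx":0,"dy":0,"dz":0,"spin":0},
    {"dx":0,"dy":0,"dz":0,"spin":0},
    {"dx":0,"dy":0,"dz":0,"spin":0},
    {"dx":0,"dy":0,"dz":0,"spin":0},
    {"dx":0,"dy":0,"dz":0,"spin":0},
    {"dx":0,"dy":0,"dz":0,"spin":0},
    {"dx":0,"dy":0,"dz":-1,"spin":0},
    {"dx":0,"dy":0,"dz":-3,"spin":0},
    {"dx":0,"dy":0,"dz":-4,"spin":0},
    {"dx":0,"dy":0,"dz":0,"spin":0},
    {"dx":0,"dy":0,"dz":0,"spin":0}
  ],
  "claw": 0
}}

```text
time: 44.4
ee_pos: [0.5967, 0.1229, 0.28]
eef_rot: [0.721, 0.693, 0.001, 0.0]
ft_force: [-0.2, 0.3, -1.4]
width: 0.0186
grip_force: 45.0
```

```bash
python3 go.py .582 -.318 .11
```

```text
t 44.4 grasp [0.597  0.1231 0.116 ] yaw 87.76 tilt z [ 0.0018  0.0011 -1.    ] w 0.0186 gf 45.0 ft [-0.2  0.3 -1.4] q [-0.74  0.44  0.59  1.68 -0.27  1.1  -0.11]
shift cm [-44.14   0.22   0.55]
```

{"name": "move_arm", "arguments": {
  "steps": [
    {"dx":-4,"dy":0,"dz":0,"spin":0},
    {"dx":-4,"dy":0,"dz":0,"spin":0},
    {"dx":-4,"dy":0,"dz":0,"spin":0},
    {"dx":-4,"dy":0,"dz":0,"spin":0},
    {"dx":-4,"dy":0,"dz":0,"spin":0},
    {"dx":-4,"dy":0,"dz":0,"spin":0},
    {"dx":-4,"dy":0,"dz":0,"spin":0},
    {"dx":-4,"dy":0,"dz":0,"spin":0},
    {"dx":-4,"dy":0,"dz":0,"spin":0},
    {"dx":-4,"dy":0,"dz":0,"spin":0},
    {"dx":-4,"dy":0.2,"dz":0,"spin":0},
    {"dx":0,"dy":0,"dz":0,"spin":0}
  ]
}}

```text
time: 45.6
ee_pos: [0.5784, -0.3231, 0.2776]
eef_rot: [0.724, 0.69, -0.002, 0.0]
ft_force: [0.2, -0.2, -0.9]
width: 0.0185
grip_force: 45.0
```

{"name": "move_arm", "arguments": {
  "steps": [
    {"dx":0,"dy":0,"dz":2,"spin":0},
    {"dx":0,"dy":0,"dz":2,"spin":0},
    {"dx":0,"dy":0,"dz":0,"spin":0},
    {"dx":0,"dy":0,"dz":0,"spin":0},
    {"dx":0,"dy":0,"dz":0,"spin":0}
  ]
}}

```text
time: 46.1
ee_pos: [0.5816, -0.3168, 0.2395]
eef_rot: [0.721, 0.693, 0.0, 0.0]
ft_force: [-0.2, 0.7, -1.2]
width: 0.0183
grip_force: 45.0
```

```bash
python3 blobs.py; python3 go.py .582 -.318 .0405
```

```text
red [364.7 313.4] [345 308  39  12 442] [ 0.42   -0.0567]
t 46.1 grasp [ 0.5818 -0.317   0.0757] yaw 87.77 tilt z [ 1.1e-03 -5.0e-04 -1.0e+00] w 0.0185 gf 45.0 ft [-0.9  0.  -0.8] q [-0.04  0.62  0.65  1.56 -0.41  1.1   0.67]
shift cm [-0.1   0.02  3.52]
```

```bash
python3 wl.py .019
```

```text
expected r px 46.1
[202. 263.  45.] grey frac 0.64 [ 0.5136 -0.3167]
[ 88. 253.  49.] grey frac 0.36 [ 0.447  -0.3075]
[463.  56.  49.] grey frac 0.0 [ 0.6617 -0.2094]
[316. 284.  51.] grey frac 0.92 [ 0.5811 -0.3328]
[329.  47.  54.] grey frac 0.0 [ 0.593  -0.2025]
[566. 242.  49.] grey frac 0.16 [ 0.7293 -0.312 ]
```

{"name": "move_arm", "arguments": {
  "steps": [
    {"dx":0,"dy":0,"dz":1,"spin":0},
    {"dx":0,"dy":0,"dz":0,"spin":0}
  ]
}}

```text
time: 46.4
ee_pos: [0.5811, -0.3164, 0.2274]
eef_rot: [0.721, 0.693, -0.0, -0.001]
ft_force: [0.0, 0.4, -1.1]
width: 0.0188
grip_force: 45.0
```

{"name": "move_arm", "arguments": {
  "steps": [
    {"dx":0,"dy":0,"dz":1.2,"spin":0},
    {"dx":0,"dy":0,"dz":0.7,"spin":0},
    {"dx":0,"dy":0,"dz":0.4,"spin":0},
    {"dx":0,"dy":0,"dz":0.1,"spin":0},
    {"dx":0,"dy":0,"dz":0,"spin":0},
    {"dx":0,"dy":0,"dz":0,"spin":0}
  ]
}}

```text
time: 47.0
ee_pos: [0.5814, -0.3169, 0.2049]
eef_rot: [0.721, 0.693, 0.0, 0.0]
ft_force: [0.2, -0.8, -1.6]
width: 0.0185
grip_force: 45.0
```

```bash
python3 go.py .582 -.318 .0405
```

```text
t 47.0 grasp [ 0.5815 -0.3169  0.0409] yaw 87.76 tilt z [ 4.e-04 -1.e-04 -1.e+00] w 0.0185 gf 45.0 ft [ 0.2 -0.8 -1.6] q [-0.02  0.66  0.63  1.58 -0.43  1.04  0.69]
shift cm [-0.1   0.06  0.04]
```

Release, rise, and swing well clear for a last look.

{"name": "move_arm", "arguments": {
  "steps": [
    {"dx":0,"dy":0,"dz":0,"spin":0},
    {"dx":0,"dy":0,"dz":0,"spin":0},
    {"dx":0,"dy":0,"dz":0,"spin":0},
    {"dx":0,"dy":0,"dz":0,"spin":0},
    {"dx":0,"dy":0,"dz":-2,"spin":0},
    {"dx":0,"dy":0,"dz":-4,"spin":0},
    {"dx":0,"dy":0,"dz":-4,"spin":0},
    {"dx":0,"dy":0,"dz":-4,"spin":0},
    {"dx":0,"dy":0,"dz":0,"spin":0}
  ],
  "claw": 5
}}

```text
time: 47.9
ee_pos: [0.582, -0.318, 0.3509]
eef_rot: [0.721, 0.693, 0.002, 0.004]
ft_force: [0.2, -0.4, 0.2]
width: 0.0498
grip_force: 0.0
```

{"name": "move_arm", "arguments": {
  "steps": [
    {"dx":4,"dy":0,"dz":0,"spin":0},
    {"dx":4,"dy":0,"dz":0,"spin":0},
    {"dx":4,"dy":0,"dz":0,"spin":0},
    {"dx":4,"dy":0,"dz":0,"spin":0},
    {"dx":4,"dy":0,"dz":0,"spin":0},
    {"dx":4,"dy":0,"dz":0,"spin":0},
    {"dx":4,"dy":0,"dz":0,"spin":0},
    {"dx":4,"dy":0,"dz":0,"spin":0},
    {"dx":4,"dy":0,"dz":0,"spin":0},
    {"dx":4,"dy":0,"dz":0,"spin":0},
    {"dx":0,"dy":0,"dz":0,"spin":0},
    {"dx":0,"dy":0,"dz":0,"spin":0}
  ]
}}

```text
time: 49.1
ee_pos: [0.5968, 0.0838, 0.3443]
eef_rot: [0.72, 0.694, -0.0, -0.0]
ft_force: [-0.8, -0.3, -0.3]
width: 0.0503
grip_force: 0.0
```

```bash
python3 blobs.py
python3 - <<'E'
from h import *
a=snap('top')['img'][150:360,135:540,::-1];b=snap('scene')['img'][80:420,110:440,::-1]
a=cv2.resize(a,(450,233));b=cv2.resize(b,(340,350))
o=np.zeros((350,790,3),np.uint8);o[:233,:450]=a;o[:,450:]=b
cv2.imwrite('pics/final.png',o)
E
```

```text
grey [337.4 163.1] [322 152  30  25 522] z.014 [ 0.7901 -0.0052]
grey [471.3 241. ] [462 231  20  21 327] z.014 [ 0.5853 -0.3174]
grey [501.8 268.9] [492 259  21  21 341] z.014 [ 0.5166 -0.3834]
grey [473.5 269.9] [464 260  20  21 337] z.014 [ 0.5162 -0.3173]
grey [505.1 298.8] [495 289  21  21 349] z.014 [ 0.4467 -0.3849]
grey [474.9 299.8] [465 290  21  21 348] z.014 [ 0.4464 -0.3151]
red [364.  313.5] [345 308  38  12 421] [ 0.4199 -0.0552]
```

View pics/final.png

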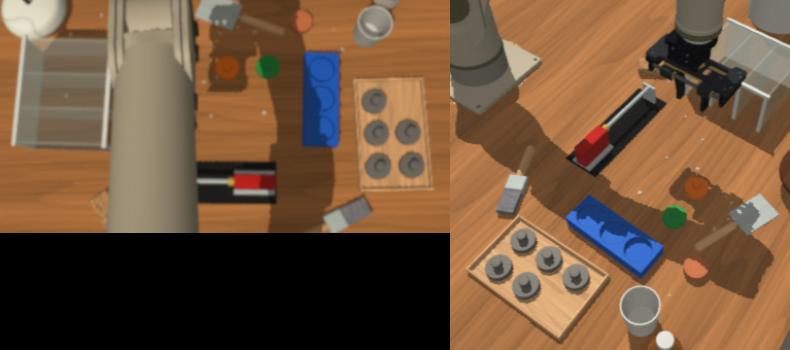

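The last picture shows five lids upright and apart in the tray, the mould and box empty, the rake standing on its mat with the blade toward the box, and the bystanders untouched. I'll hand in.

```bash
python3 -c "
from bench import job
print(job.close_job())"
```

```text
the job is handed in; nothing more can be done
None
```

I handed the job in: both lids from the curing box (the third bay was empty) and all three from the mould stand knobs up in the tray, and the rake is back on its mat with grip and blade at the same ends; the hand-in gave no verdict, so this rests on my last pictures.

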